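# Stop the grinder and unload the blade fixture

### The arm

A 6-joint arm with a two-finger parallel gripper is mounted at the origin on the work surface. World frame = base frame: x ahead of the robot, y to its left, z up, the work surface at z = 0. Lengths are in m, angles in rad, forces in N, time in s.
With the tool pointing down it reaches from about 0.35 to 0.85 m from the base axis. Payload 8.1 kg.
Tool frame: the origin (TCP) lies at the centre of the arm's flange, where the gripper is bolted on; the fingertips stand 186 mm ahead of it and the grasp point (between the pads) lies 167 mm ahead of it; z points along the fingers, y is the line along which they close (so a half turn about z gives the same grasp; the last joint's range is limited). The gripper opens to 93 mm and grips with 3 to 60 N. Pads are 15 mm wide; open, the fingers measure 128 mm over their backs; the gripper's body (75 mm by 188 mm) begins 65 mm behind the grasp point.
Start: joints at [-1.385, 0.13, 1.488, -0, 1.523, -0.085], TCP at [0.161, -0.578, 0.405] pointing down, gripper open.
Joint ranges: [-2.96, 2.96], [-0.89, 2.26], [0.02, 2.5], [-1.34, 4.48], [0, 2.73], [-2.66, 2.66]. Speed limits (rad/s): [2.39, 2.39, 2.79, 3.14, 3.14, 3.14].

### API

Orientations are given as a rotation vector (axis times angle).
In Python, from plant import read_state, read_camera, camera_params, robot gives the robot as it stands.
- The arm moves only by the tool carry_out, never from a script. Its argument "targets" is a list of rows, each an object of numbers: "hand": the opening in per cent of the stroke, from 0 (shut) to 100 (fully open); "x", "y", "z": the shift along the tool's x, y, z in m; "ax", "ay", "az": the turn, a rotation vector about the tool's x, y, z in rad. In form: [{"hand": .., "x": .., "y": .., "z": .., "ax": .., "ay": .., "az": ..}, ...]. A call has 1 to 8 rows; each row is the pose to reach, as a shift and turn from the pose commanded when the call began, along the tool's axes at that moment; what a row does not reach only later rows make up. A row lasts 1/8 s, in which the tool goes at most 62.5 mm and 10.7 degrees, less where a joint would pass 70% of its speed; a pose out of reach is approached as far as the arm can. A call with a gripper value outside its range is refused whole. The fingers move at their own pace and stop on an object; "newtons" is the grip in N (left out, the last holds). Time passes only in rows, so rows that repeat a pose let the fingers close. It gives the time, the measured TCP pose, the force, the opening and the grip force at its end, in the units of the state.
- read_state(): the state, without advancing time (a new reading comes with each control period).
- read_camera(name): name is "scene" or "top" or "wrist"; returns (picture, depth): 400x640x3 uint8, blue, green, red; 400x640 float32, m along the optical axis (not along the pixel's ray), 0 where there is no reading.
- camera_params(name): a dict with "fx", "fy", "cx", "cy" (pixels), "position" and "rotation" of the camera in the world. Camera axes: x right, y up, looking along -z (the intrinsics and any distortion apply to the point x, -y, -z); pixel columns grow to the right and rows downward; lengths in m; the calibration is good to about 2 mm. A picture is of the moment at which its call begins: read the wrist's pose just before it. camera_params takes no time and is no camera call; for the wrist camera it gives the pose at the moment of the call.
- robot.close_job(): hands the job in; it is judged then, once.
The state is a dict: "t": time; "q": joint angles; "dq": joint speeds; "joint_torque": joint torques, N m; "tool_pos": TCP position; "orientation": TCP orientation; "force": force on the tool from outside, world axes, zero at the start; "wrist_torque": the same for the moment, N m; "opening": finger opening in m; "gripper_force": force on a finger pad.
Only numpy, scipy, OpenCV 4.12 (cv2) and the standard library are available. Lean on these libraries where they do the work, as an engineer would, in place of code of your own. Each camera call takes 0.05 s, during which the arm holds its last target. There are 200 camera calls.

### The job

First stop the grinder: take the hooked rod by its wooden handle, reach it over the sheet guard and pull the switch lever behind the guard fully over towards the robot's side, using the rod only (never touch the lever with the gripper). Then unload the fixture: for every blade blank in it, lift its spring-loaded hold-down finger clear by the knob, swing the finger aside, and only then take the blank out and lay it flat in the grey tray (on top of one another is fine). Stand the rod upright in the middle of its rubber mat again whenever you like after the switch, and leave the other things on the table alone.

Things in the scene. Friction and masses are not known exactly. Their poses are not given: they have to be found in the camera images.
- grinder: Fixed bench grinder behind a grey sheet guard. Origin: on the table, middle of the foot of the guard's front face; x points from guard to machine. Guard 4 mm thick (x 0 to 4), 220 wide, 130 high. Behind it the switch box (x 50 to 100, y -35 to 35, top at 65) and, from x = 170, motor and wheels, up to 165 high. Between x = 4 and 170 only the lever is higher than 70 mm.
- lever (a joint): Switch lever on a hinge at grinder (75, 0, 70) mm, axis along the grinder's y. 0 = on, leaning 0.5 rad away from the guard; 1.0 rad = off, leaning to the guard. On its end a black cross-bar 10 mm thick, 50 long along y, its middle at grinder (99, 0, 114) at joint 0, (51, 0, 114) at 1.0. It stays where left; 1 to 1.5 N at the bar move it.
- rod: Loose hooked rod, about 0.5 kg, on a steel foot 110 x 70 x 6 mm (x -75 to 35). Origin: underside, below the handle's middle. Handle: upright wood block, 60 (x) by 26 mm (y), z 6 to 115; grip across y in its upper part (balanced within 10 mm). A 10 mm steel bar leaves it at z = 80 along +x to x = 210, where a leg turns down to z = 15.
- mat: Fixed black rubber mat, 180 x 200 (y) x 3 mm, origin at the centre of its underside: the rod's place.
- fixture: Fixed aluminium plate, 310 mm wide (y), 12 thick, origin on the table. Seats of nests 1, 2, 3 at (0, 110, 50), (0, 0, 50), (0, -110, 50) mm; finger posts at x = 90. A seat is a pedestal 28 mm wide along x, 38 mm over the plate. End stops 9 mm high and two cheeks 10 mm high beside the blank's long edges (x -57 to -43) keep a blank in, so lift it straight up.
- tray: Loose open grey plastic tray, 150 x 200 (long along its y) x 35 mm outside, walls and floor 4 mm, 0.5 kg; origin at the centre of its underside.
- blank1: Loose bright steel blade blank, 120 (x) x 40 (y) x 6 mm, 0.22 kg, flat, origin at the centre of its underside; at the start it lies in nest 1, its long edges overhanging the pedestal by 6 mm a side. None if nest 1 is empty.
- lift1 (a joint): Height of hold-down finger 1 on its post, m: 0 = lowest stop, about 0.004 when pressing on a blank, 0.035 = top stop. A spring pulls it down, about 8.5 N at 0.004, 14 N at 0.03. Two lips on the finger reach 8 mm down over the blank's edges: raise it to 0.016 or more before swinging it.
- finger1 (a joint): Swing of hold-down finger 1 about its upright post at fixture (90, 110) mm: 0 = over the blank, pointing to the fixture's -x; grows to 1.57 (counter-clockwise from above) as it swings to the fixture's -y side. Beyond 1.0 it is clear of the blank. Light friction keeps it there; let go, the spring holds it down at lift 0.
- knob1 (a point): Middle of the top face of the round black upright knob on finger 1: 26 mm across, 46 mm tall, 45 mm from the post's axis. The finger's arm, 12 mm thick, lies below the knob. The knob is fixed on the finger, so turn the gripper with it as the finger swings.
- blank2: Loose bright steel blade blank, 120 (x) x 40 (y) x 6 mm, 0.22 kg, flat, origin at the centre of its underside; at the start it lies in nest 2, its long edges overhanging the pedestal by 6 mm a side. None if nest 2 is empty.
- lift2 (a joint): Height of hold-down finger 2 on its post, m: 0 = lowest stop, about 0.004 when pressing on a blank, 0.035 = top stop. A spring pulls it down, about 8.5 N at 0.004, 14 N at 0.03. Two lips on the finger reach 8 mm down over the blank's edges: raise it to 0.016 or more before swinging it.
- finger2 (a joint): Swing of hold-down finger 2 about its upright post at fixture (90, 0) mm: 0 = over the blank, pointing to the fixture's -x; grows to 1.57 (counter-clockwise from above) as it swings to the fixture's -y side. Beyond 1.0 it is clear of the blank. Light friction keeps it there; let go, the spring holds it down at lift 0.
- knob2 (a point): Middle of the top face of the round black upright knob on finger 2: 26 mm across, 46 mm tall, 45 mm from the post's axis. The finger's arm, 12 mm thick, lies below the knob. The knob is fixed on the finger, so turn the gripper with it as the finger swings.
- blank3: Loose bright steel blade blank, 120 (x) x 40 (y) x 6 mm, 0.22 kg, flat, origin at the centre of its underside; at the start it lies in nest 3, its long edges overhanging the pedestal by 6 mm a side. None if nest 3 is empty.
- lift3 (a joint): Height of hold-down finger 3 on its post, m: 0 = lowest stop, about 0.004 when pressing on a blank, 0.035 = top stop. A spring pulls it down, about 8.5 N at 0.004, 14 N at 0.03. Two lips on the finger reach 8 mm down over the blank's edges: raise it to 0.016 or more before swinging it.
- finger3 (a joint): Swing of hold-down finger 3 about its upright post at fixture (90, -110) mm: 0 = over the blank, pointing to the fixture's -x; grows to 1.57 (counter-clockwise from above) as it swings to the fixture's -y side. Beyond 1.0 it is clear of the blank. Light friction keeps it there; let go, the spring holds it down at lift 0.
- knob3 (a point): Middle of the top face of the round black upright knob on finger 3: 26 mm across, 46 mm tall, 45 mm from the post's axis. The finger's arm, 12 mm thick, lies below the knob. The knob is fixed on the finger, so turn the gripper with it as the finger swings.
- bottle: Clear drinking bottle with a cap, 64 mm across, 200 mm tall; origin under its centre. Leave alone.
- cup: Clear plastic cup, 80 mm across, 80 mm tall; origin under its centre. Leave alone.
- stone: Whetstone, 60 x 180 (y) x 25 mm; origin under its centre. Leave alone.
- carton: Cardboard box, 100 x 140 x 60 mm. Leave alone.
- marker: White marker pen, 18 mm thick, 120 mm long along its x. Leave alone.
- wrench: Steel wrench lying on the table. Leave alone.
Mind the look-alikes: they are no part of the job. Leave any blue look-alike of the blank3 alone.

How it is judged:
By the outcome, as a careful person would: the job done as asked, in the order asked, and still so for the second after the job is handed in, with the robot touching nothing.
Of blank1, blank2, blank3 only 2 to 3 are there at a start; the rules pass over those that are not, and their reading is None.
At some moment in a run one of rod, tray may be knocked a few centimetres aside while the robot is not near it.
It also fails if it takes over 210 s, if anything falls off the work surface, if the arm or the gripper's body presses on something with over 40 N, if the wrist force passes 120 N, or if a joint passes its speed limit or range.

## Working session

There is one attempt and no reset: what is moved stays moved. The work goes in short steps, Python scripts to look and compute and a tool call to move; the robot and the scene stay as the last step left them, time stands still between calls to the robot, and variables do not carry over. Pictures are saved under pics/ and viewed, at most 14 in all, crops included, and the job is handed in when it is done.

Besides the shell and the picture viewer there is one more tool, called after "Emit:" as name(argument=value, ...) on one line, values as JSON. carry_out: Moves the arm, as the interface text tells. Its arguments: {"type":"object","properties":{"targets":{"type":"array","items":{"type":"object","properties":{"hand":{"type":"number"},"x":{"type":"number"},"y":{"type":"number"},"z":{"type":"number"},"ax":{"type":"number"},"ay":{"type":"number"},"az":{"type":"number"}}}},"newtons":{"type":"number"}},"required":["targets"]}

```bash
ls; mkdir -p pics
cat > h.py <<'E'
import numpy as np, cv2
from scipy.spatial.transform import Rotation as R
from plant import read_state, read_camera, camera_params, robot
def snap(n,f=None):
    p=camera_params(n); im,d=read_camera(n)
    if f: cv2.imwrite('pics/'+f,im)
    np.savez('last_%s.npz'%n,im=im,d=d,**{k:np.array(v) for k,v in p.items()})
    return p,im,d
def Rm(p):
    r=np.array(p['rotation'],float)
    return r if r.shape==(3,3) else R.from_rotvec(r).as_matrix()
def cloud(p,d):
    v,u=np.mgrid[:d.shape[0],:d.shape[1]]
    c=np.stack([(u-p['cx'])/p['fx']*d,-(v-p['cy'])/p['fy']*d,-d],-1)
    w=c@Rm(p).T+np.array(p['position']); w[d<=0]=np.nan
    return w
def ray(p,u,v,z):
    c=np.array([(u-p['cx'])/p['fx'],-(v-p['cy'])/p['fy'],-1]); w=Rm(p)@c; o=np.array(p['position'])
    return o+w*(z-o[2])/w[2]
E
python3 - <<'E'
from h import *
for n in ['top','scene']:
    p,im,d=snap(n,n+'0.png'); print(n,p)
s=read_state(); print(s)
E
```

```text
pics
top {'fx': 451.03662825271323, 'fy': 451.03662825271323, 'cx': 323.2331823308187, 'cy': 204.1041443970098, 'position': array([ 0.3796872 , -0.15804322,  1.50086893]), 'rotation': array([ 0.09455129, -0.09439075, -1.56397183])}
scene {'fx': 392.8084018718427, 'fy': 392.8084018718427, 'cx': 315.5428327393682, 'cy': 199.72618304598026, 'position': array([1.02983163, 0.49804962, 1.21060197]), 'rotation': array([0.25305788, 0.79641796, 2.37450861])}
{'t': 0.1, 'q': array([-1.38536714e+00,  1.31096933e-01,  1.48914470e+00, -1.31756054e-05,
        1.52296522e+00, -8.54066108e-02]), 'dq': array([ 0.00072102, -0.00157611, -0.00200908, -0.00139165, -0.00144595,
        0.00080042]), 'joint_torque': array([ 7.90750328e-04, -5.61340392e+01, -4.93097806e+01,  7.70979607e-02,
        2.91082315e-02, -7.63548269e-05]), 'tool_pos': array([ 0.16050196, -0.57793551,  0.40379944]), 'orientation': array([-3.11123446e+00, -4.23912244e-01,  1.47325342e-04]), 'force': array([-0.44767698, -0.06816628, -0.34083452]), 'wrist_torque': array([-0.02291897,  0.01559007, -0.03821727]), 'gripper_force': 0.0, 'opening': 0.09292965914298566}
```

View pics/top0.png

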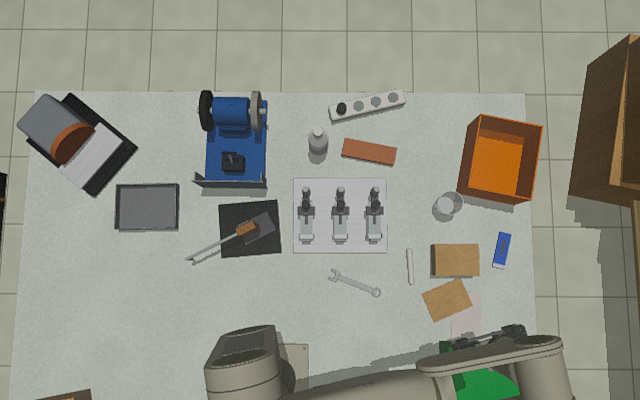

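View pics/scene0.png

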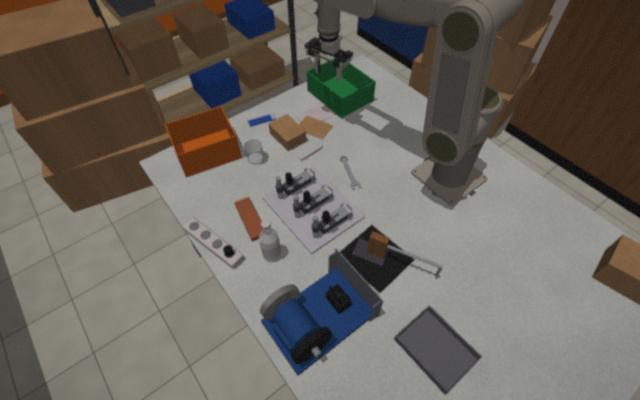

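The top picture shows the grinder at about (235,145) with the guard's front along row 183. The rod is on its mat at (250,230), with the hook end at (190,261). The tray is at (147,207), and the fixture at (340,215) has fingers at columns 307, 341 and 375. A blue look-alike lies at (502,250). I'll measure next, with one enlarged crop.

Run:
```python
from h import *
L=np.load('last_top.npz'); p={k:L[k] for k in L.files}; im,d=L['im'],L['d']
W=cloud(p,d)
c=cv2.resize(im[85:285,110:410],None,fx=2.66,fy=2.66,interpolation=cv2.INTER_CUBIC); cv2.imwrite('pics/crop1.png',c)
print('table z',np.nanmedian(W[300:320,100:180,2]))
hsv=cv2.cvtColor(im,cv2.COLOR_BGR2HSV)
def rect(mask,name,roi):
    m=np.zeros(mask.shape,np.uint8); u0,v0,u1,v1=roi; m[v0:v1,u0:u1]=mask[v0:v1,u0:u1]
    n,l,s,ce=cv2.connectedComponentsWithStats(m)
    i=1+np.argmax(s[1:,4]); P=W[l==i]; P=P[~np.isnan(P[:,0])]
    r=cv2.minAreaRect((P[:,:2]*1000).astype(np.float32)); print(name,s[i],'z',np.percentile(P[:,2],[5,50,95]).round(4),'rect',np.round(r[0],1),np.round(r[1],1),round(r[2],2))
Z=W[...,2]
rect((Z>0.022)&(Z<.05),'tray rim',(105,170,190,245))
rect((Z>0.09),'guard+grinder',(190,160,272,192))
rect((Z>0.006)&(Z<.02),'plate',(285,165,395,262))
rect((Z>0.09),'handle',(225,210,265,245))
rect((Z>0.05),'rod',(180,205,270,268))
rect((hsv[...,2]<60),'mat',(210,195,285,262))
rect((Z>0.003)&(Z<.02)&(hsv[...,2]>40),'foot',(240,205,280,250))
rect((Z>0.07),'lever',(220,145,250,174))
for k,(a,b) in enumerate([(295,320),(328,354),(362,388)]): 
    rect((Z>0.07),'finger%d'%(k+1),(a,180,b,245)); 
    rect((Z>0.095),'knob%d'%(k+1),(a,180,b,245)); rect((Z>0.048)&(Z<0.066),'blank%d'%(k+1),(a,180,b,245))
for v in range(182,246,3): print(v,[ (round(float(Z[v,u])*1000)) for u in range(298,386,4)])
```

```text
table z -0.00048480552006913147
tray rim [114 183  64  47 414] z [0.0233 0.0324 0.0385] rect [548.6 426.1] [151.1 204.1] 1.51
guard+grinder [192 172  73  13 289] z [0.0945 0.1185 0.1318] rect [628.9 139.1] [218.9  33.2] 89.18
plate [ 293  177   96   78 4709] z [0.0073 0.0118 0.017 ] rect [ 523.9 -213.8] [256.5 313.4] 0.77
handle [236 221  21  16 190] z [0.0978 0.1163 0.1213] rect [471.5  81. ] [27.3 59.6] 25.95
rod [185 221  74  40 412] z [0.0741 0.0905 0.1205] rect [431.  164.1] [ 27.3 245.9] 25.96
mat [ 219  200   62   58 1912] z [-0.003   0.0027  0.008 ] rect [479.5  89.2] [176.9 196.5] 5.38
foot [240 205  40  45 899] z [0.0034 0.0068 0.0135] rect [483.6  54.3] [147.2 130.8] 0.73
lever [221 152  16  11  69] z [0.0729 0.1175 0.124 ] rect [699.2 139.7] [47.1 23. ] 88.22
finger1 [302 200   9  11  69] z [0.0722 0.1125 0.1164] rect [ 549.4 -103.3] [32.2 23.7] 0.91
knob1 [302 200   8   9  57] z [0.1064 0.1129 0.1167] rect [ 547.6 -102.4] [25.  21.9] 0.39
blank1 [298 208  17  33 374] z [0.0515 0.0565 0.0646] rect [ 489.4 -102.6] [102.1  51.4] 0.38
finger2 [337 200   8  10  66] z [0.0742 
[... 1812 characters left out ...]
[10, 51, 51, 59, 12, 13, 9, 15, 9, 59, 56, 55, 50, 7, 7, 15, 10, 9, 54, 59, 52, 4]
227 [10, 59, 57, 59, 9, 8, 4, 11, 12, 55, 55, 59, 61, 13, 10, 13, 16, 8, 60, 55, 53, 7]
230 [10, 58, 55, 60, 9, 11, 9, 11, 5, 53, 51, 54, 48, 7, 14, 14, 14, 9, 58, 53, 52, 8]
233 [15, 57, 56, 55, 19, 12, 8, 9, 14, 55, 55, 56, 56, 12, 9, 6, 15, 12, 59, 53, 56, 14]
236 [56, 55, 55, 56, 57, 4, 14, 14, 10, 53, 61, 51, 58, 6, 12, 8, 12, 11, 59, 55, 58, 60]
239 [10, 53, 50, 50, 9, 5, 17, 11, 13, 8, 49, 49, 20, 11, 7, 10, 9, 11, 40, 48, 52, 8]
242 [11, 6, 13, 8, 15, 13, 11, 11, 13, 10, 9, 11, 13, 11, 12, 17, 16, 10, 11, 13, 11, 13]
245 [11, 12, 14, 15, 13, 17, 11, 9, 14, 8, 11, 14, 12, 9, 16, 12, 12, 12, 11, 7, 6, 6]
```

View pics/crop1.png

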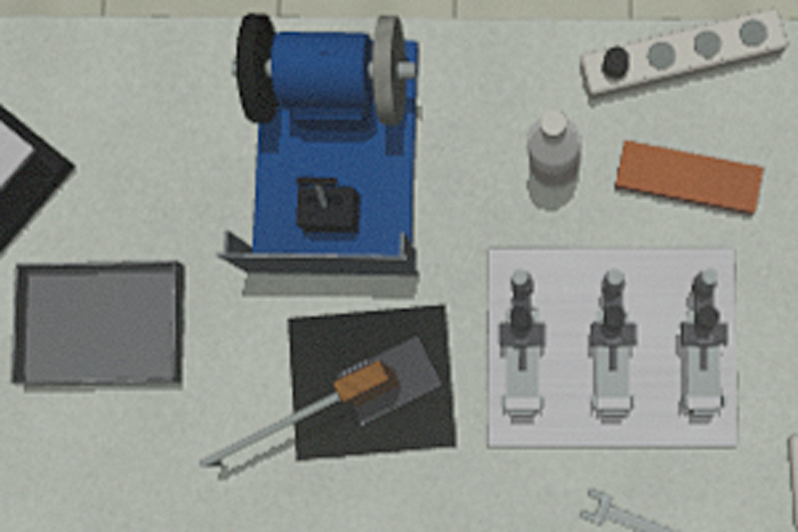

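The crop shows the lever's cross-bar at (318,183), with the lever leaning away from the guard. The handle is at (362,380) and the hook end at (207,462). All three nests hold a bright blank, at columns 522, 612 and 702. The rod's measured length is 245, as it should be, and its yaw is 116°.

```bash
cat >> h.py <<'E'
def goal(*T,n=4):
    """world grasp-point targets (x,y,z,toolx yaw deg) -> shifts from the current pose"""
    s=read_state(); R0=R.from_rotvec(s['orientation']); p0=np.array(s['tool_pos'])
    X=R0.as_matrix()[:,0]; print('now grasp',(p0+R0.as_matrix()[:,2]*.167).round(4),'yaw',np.degrees(np.arctan2(X[1],X[0])).round(2),'F',s['force'].round(1),'t',s['t'])
    for x,y,z,w in T:
        w=np.radians(w); M=np.array([[np.cos(w),np.sin(w),0],[np.sin(w),-np.cos(w),0],[0,0,-1]])
        d=R0.inv().apply(np.array([x,y,z+.167])-p0); r=(R0.inv()*R.from_matrix(M)).as_rotvec()
        print('shift',d.round(n),'turn',r.round(n))
E
python3 - <<'E'
from h import *
L=np.load('last_top.npz'); p={k:L[k] for k in L.files}; W=cloud(p,L['d']); Z=W[...,2]
for n,lo,hi,(a,b,c,e) in [('guard',.118,.145,(190,160,275,195)),('bar',.108,.13,(215,145,250,174)),('motor',.08,.2,(215,90,255,135))]:
    m=np.zeros(Z.shape,bool); m[b:e,a:c]=((Z>lo)&(Z<hi))[b:e,a:c]
    P=W[m]; v,u=np.nonzero(m); print(n,len(P),P.mean(0).round(4),P.min(0).round(3),P.max(0).round(3),'slope dx/dy',np.polyfit(P[:,1],P[:,0],1).round(4), 'px',u.min(),u.max(),v.min(),v.max())
goal((.45,-.3,.22,65),(.4715,.081,.20,116))
E
```

```text
guard 151 [0.6166 0.1376 0.1263] [0.612 0.032 0.118] [0.645 0.248 0.135] slope dx/dy [0.0173 0.6142] px 192 262 172 183
bar 47 [0.7062 0.1385 0.1196] [0.701 0.116 0.113] [0.711 0.163 0.126] slope dx/dy [0.002  0.7059] px 221 236 152 155
motor 1210 [0.836  0.1213 0.1323] [0.783 0.056 0.08 ] [0.903 0.188 0.169] slope dx/dy [-0.0116  0.8374] px 215 254 91 131
now grasp [ 0.1605 -0.5777  0.2368] yaw 15.52 F [-0.4 -0.1 -0.3] t 0.1
shift [ 0.3533 -0.1903  0.0171] turn [-1.500e-03 -8.000e-04 -8.636e-01]
shift [ 0.4759 -0.5517  0.0377] turn [-1.1000e-03 -1.5000e-03 -1.7537e+00]
```

Emit:
carry_out(targets=[{"hand": 100,"x": 0.353,"y": -0.19,"z": 0.017,"ax": 0,"ay": 0,"az": -0.864},{"hand": 100,"x": 0.353,"y": -0.19,"z": 0.017,"ax": 0,"ay": 0,"az": -0.864},{"hand": 100,"x": 0.353,"y": -0.19,"z": 0.017,"ax": 0,"ay": 0,"az": -0.864},{"hand": 100,"x": 0.353,"y": -0.19,"z": 0.017,"ax": 0,"ay": 0,"az": -0.864},{"hand": 100,"x": 0.353,"y": -0.19,"z": 0.017,"ax": 0,"ay": 0,"az": -0.864},{"hand": 100,"x": 0.353,"y": -0.19,"z": 0.017,"ax": 0,"ay": 0,"az": -0.864},{"hand": 100,"x": 0.353,"y": -0.19,"z": 0.017,"ax": 0,"ay": 0,"az": -0.864},{"hand": 100,"x": 0.353,"y": -0.19,"z": 0.017,"ax": 0,"ay": 0,"az": -0.864}])

```text
t: 1.1
tool_pos: [0.4509, -0.299, 0.3871]
orientation: [-2.646, -1.692, 0.0]
force: [-0.2, -0.5, -0.7]
opening: 0.0928
gripper_force: 0.0
```

Run:
```python
from h import *
goal((.4715,.081,.2,116))
```

```text
now grasp [ 0.4507 -0.2989  0.2201] yaw 65.21 F [-0.2 -0.5 -0.7] t 1.1
shift [ 0.3536 -0.1406  0.0204] turn [-7.000e-04 -9.000e-04 -8.864e-01]
```

Emit:
carry_out(targets=[{"hand": 100,"x": 0.354,"y": -0.141,"z": 0.02,"ax": 0,"ay": 0,"az": -0.886},{"hand": 100,"x": 0.354,"y": -0.141,"z": 0.02,"ax": 0,"ay": 0,"az": -0.886},{"hand": 100,"x": 0.354,"y": -0.141,"z": 0.02,"ax": 0,"ay": 0,"az": -0.886},{"hand": 100,"x": 0.354,"y": -0.141,"z": 0.02,"ax": 0,"ay": 0,"az": -0.886},{"hand": 100,"x": 0.354,"y": -0.141,"z": 0.02,"ax": 0,"ay": 0,"az": -0.886},{"hand": 100,"x": 0.354,"y": -0.141,"z": 0.02,"ax": 0,"ay": 0,"az": -0.886},{"hand": 100,"x": 0.354,"y": -0.141,"z": 0.02,"ax": 0,"ay": 0,"az": -0.886},{"hand": 100,"x": 0.354,"y": -0.141,"z": 0.02,"ax": 0,"ay": 0,"az": -0.886}])

```text
t: 2.1
tool_pos: [0.4715, 0.0792, 0.3675]
orientation: [1.669, 2.662, -0.001]
force: [0.2, -0.6, -0.2]
opening: 0.093
gripper_force: 0.0
```

Run:
```python
from h import *
p,im,d=snap('wrist','w1.png'); print(p)
W=cloud(p,d)
hsv=cv2.cvtColor(im,cv2.COLOR_BGR2HSV)
m=((W[...,2]>.1)&(W[...,2]<.13)).astype(np.uint8)
n,l,s,c=cv2.connectedComponentsWithStats(m); i=1+np.argmax(s[1:,4]); P=W[l==i]
print(s[i],np.median(P,0).round(4),cv2.minAreaRect((P[:,:2]*1000).astype(np.float32)))
goal((.4715,.081,.1,116))
```

```text
{'fx': 295.1873942378415, 'fy': 295.1873942378415, 'cx': 317.3540763904547, 'cy': 202.26879307625452, 'position': array([0.43768594, 0.1484425 , 0.34782844]), 'rotation': array([-0.27987772, -0.06245057,  0.4465557 ])}
[ 454   93  178  200 6467] [0.6153 0.1816 0.117 ] ((619.8482666015625, 163.7155303955078), (173.65060424804688, 35.65987014770508), 81.29019165039062)
now grasp [0.4716 0.0784 0.2006] yaw 115.74 F [-0.2  0.3  0.3] t 2.15
shift [0.0024 0.0011 0.1006] turn [-0.0006  0.0006 -0.0046]
```

View pics/w1.png

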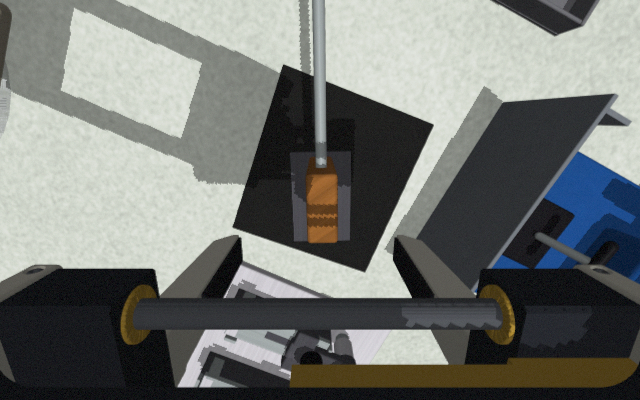

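The wrist picture shows the handle at (322,208), midway between the fingers (about 235 and 405), with the bar running straight up the picture. The alignment is good, so I'll go down and grip.

Emit:
carry_out(targets=[{"hand": 100,"x": 0.002,"y": 0.001,"z": 0.05,"ax": 0,"ay": 0,"az": -0.005},{"hand": 100,"x": 0.002,"y": 0.001,"z": 0.1,"ax": 0,"ay": 0,"az": -0.005},{"hand": 100,"x": 0.002,"y": 0.001,"z": 0.1,"ax": 0,"ay": 0,"az": -0.005},{"hand": 0,"x": 0.002,"y": 0.001,"z": 0.1,"ax": 0,"ay": 0,"az": -0.005},{"hand": 0,"x": 0.002,"y": 0.001,"z": 0.1,"ax": 0,"ay": 0,"az": -0.005},{"hand": 0,"x": 0.002,"y": 0.001,"z": 0.1,"ax": 0,"ay": 0,"az": -0.005},{"hand": 0,"x": 0.002,"y": 0.001,"z": 0.1,"ax": 0,"ay": 0,"az": -0.005},{"hand": 0,"x": 0.002,"y": 0.001,"z": 0.1,"ax": 0,"ay": 0,"az": -0.005}], newtons=60)

```text
t: 3.15
tool_pos: [0.4716, 0.0821, 0.2681]
orientation: [1.663, 2.665, 0.0]
force: [1.3, -0.3, 0.0]
opening: 0.0473
gripper_force: 0.0
```

Emit:
carry_out(targets=[{"hand": 0,"z": 0},{"hand": 0,"z": 0},{"hand": 0,"z": -0.02},{"hand": 0,"z": -0.05},{"hand": 0,"z": -0.09},{"hand": 0,"z": -0.13},{"hand": 0,"z": -0.135},{"hand": 0,"z": -0.135}])

```text
schema error: expected keys hand, x, y, z, ax, ay, az
```

Run:
```python
from h import *
p,im,d=snap('top','top1.png')
W=cloud(p,d); Z=W[...,2]
p,im,d=snap('scene','s1.png')
goal((.42,.123,.235,58),(.42,.123,.235,0))
```

```text
now grasp [0.4715 0.0821 0.1008] yaw 116.08 F [ 0.1 -0.4 -0.7] t 3.25
shift [ 0.0593 -0.0283 -0.1342] turn [-0.      0.      1.0138]
shift [ 0.0593 -0.0283 -0.1342] turn [0.     0.     2.0261]
```

View pics/s1.png

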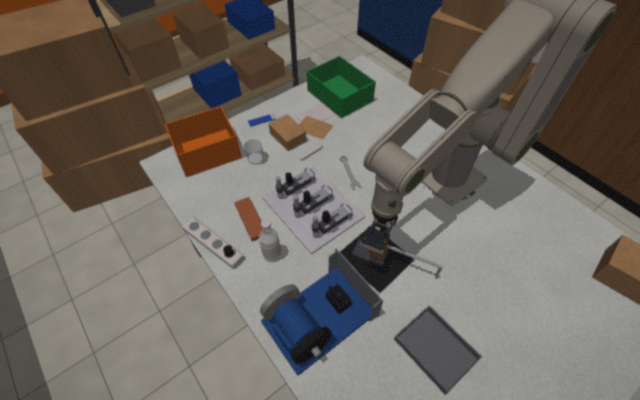

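The scene picture shows the gripper on the handle at (378,240), with the rod still on its mat. The lift call was refused because it had missing keys. I'll finish closing and then lift.

Emit:
carry_out(targets=[{"hand": 0,"x": 0,"y": 0,"z": 0,"ax": 0,"ay": 0,"az": 0},{"hand": 0,"x": 0,"y": 0,"z": 0,"ax": 0,"ay": 0,"az": 0},{"hand": 0,"x": 0,"y": 0,"z": 0,"ax": 0,"ay": 0,"az": 0},{"hand": 0,"x": 0,"y": 0,"z": 0,"ax": 0,"ay": 0,"az": 0},{"hand": 0,"x": 0,"y": 0,"z": 0,"ax": 0,"ay": 0,"az": 0},{"hand": 0,"x": 0,"y": 0,"z": 0,"ax": 0,"ay": 0,"az": 0}], newtons=60)

```text
t: 4.0
tool_pos: [0.4717, 0.082, 0.2679]
orientation: [1.663, 2.665, 0.0]
force: [3.0, 0.4, -0.4]
opening: 0.0252
gripper_force: 59.9
```

Emit:
carry_out(targets=[{"hand": 0,"x": 0,"y": 0,"z": -0.01,"ax": 0,"ay": 0,"az": 0},{"hand": 0,"x": 0,"y": 0,"z": -0.03,"ax": 0,"ay": 0,"az": 0},{"hand": 0,"x": 0,"y": 0,"z": -0.055,"ax": 0,"ay": 0,"az": 0},{"hand": 0,"x": 0,"y": 0,"z": -0.08,"ax": 0,"ay": 0,"az": 0},{"hand": 0,"x": 0,"y": 0,"z": -0.105,"ax": 0,"ay": 0,"az": 0},{"hand": 0,"x": 0,"y": 0,"z": -0.13,"ax": 0,"ay": 0,"az": 0},{"hand": 0,"x": 0,"y": 0,"z": -0.145,"ax": 0,"ay": 0,"az": 0},{"hand": 0,"x": 0,"y": 0,"z": -0.145,"ax": 0,"ay": 0,"az": 0}])

```text
t: 5.0
tool_pos: [0.4716, 0.082, 0.4135]
orientation: [1.663, 2.664, 0.001]
force: [0.5, 0.1, -6.0]
opening: 0.0256
gripper_force: 59.9
```

Run:
```python
from h import *
goal((.42,.123,.245,58),(.36,.123,.245,0))
```

```text
now grasp [0.4718 0.0821 0.2465] yaw 116.07 F [ 0.5  0.1 -6. ] t 5.0
shift [ 0.0595 -0.0284  0.0015] turn [ 1.2000e-03 -1.0000e-04  1.0135e+00]
shift [ 0.0858 -0.0823  0.0014] turn [ 1.2000e-03 -8.0000e-04  2.0258e+00]
```

Emit:
carry_out(targets=[{"hand": 0,"x": 0.01,"y": -0.005,"z": 0,"ax": 0,"ay": 0,"az": 0.13},{"hand": 0,"x": 0.02,"y": -0.01,"z": 0,"ax": 0,"ay": 0,"az": 0.28},{"hand": 0,"x": 0.03,"y": -0.015,"z": 0,"ax": 0,"ay": 0,"az": 0.43},{"hand": 0,"x": 0.04,"y": -0.02,"z": 0,"ax": 0,"ay": 0,"az": 0.58},{"hand": 0,"x": 0.05,"y": -0.024,"z": 0,"ax": 0,"ay": 0,"az": 0.73},{"hand": 0,"x": 0.055,"y": -0.026,"z": 0,"ax": 0,"ay": 0,"az": 0.88},{"hand": 0,"x": 0.06,"y": -0.028,"z": 0.001,"ax": 0,"ay": 0,"az": 1.013},{"hand": 0,"x": 0.06,"y": -0.028,"z": 0.001,"ax": 0,"ay": 0,"az": 1.013}])

```text
t: 6.0
tool_pos: [0.4195, 0.1237, 0.4101]
orientation: [-2.745, -1.525, 0.004]
force: [-0.1, -0.0, -5.9]
opening: 0.0258
gripper_force: 59.9
```

Emit:
carry_out(targets=[{"hand": 0,"x": -0.003,"y": -0.003,"z": 0,"ax": 0,"ay": 0,"az": 0.13},{"hand": 0,"x": -0.005,"y": -0.006,"z": 0,"ax": 0,"ay": 0,"az": 0.28},{"hand": 0,"x": -0.007,"y": -0.009,"z": 0,"ax": 0,"ay": 0,"az": 0.43},{"hand": 0,"x": -0.009,"y": -0.012,"z": 0,"ax": 0,"ay": 0,"az": 0.58},{"hand": 0,"x": -0.011,"y": -0.015,"z": 0,"ax": 0,"ay": 0,"az": 0.73},{"hand": 0,"x": -0.011,"y": -0.017,"z": 0,"ax": 0,"ay": 0,"az": 0.88},{"hand": 0,"x": -0.011,"y": -0.017,"z": 0,"ax": 0,"ay": 0,"az": 1.012},{"hand": 0,"x": -0.011,"y": -0.017,"z": 0,"ax": 0,"ay": 0,"az": 1.012}])

```text
t: 7.0
tool_pos: [0.3997, 0.1231, 0.411]
orientation: [3.141, 0.007, -0.002]
force: [-0.2, 0.1, -5.2]
opening: 0.0255
gripper_force: 59.9
```

Run:
```python
from h import *
p,im,d=snap('wrist','w2.png'); W=cloud(p,d); Z=W[...,2]
print(p['position'])
m=((Z>.205)&(Z<.25)&(W[...,0]>.45)); P=W[m]; print('bar',len(P),P.mean(0).round(4),P.max(0).round(4), np.polyfit(P[:,0],P[:,1],1).round(4))
m=((Z>.112)&(Z<.14)&(W[...,0]>.59)&(W[...,0]<.66)); P=W[m]; print('guard',P.mean(0).round(4),np.percentile(P,[2,50,98],axis=0).round(4))
m=((Z>.105)&(Z<.13)&(W[...,0]>.68)&(W[...,0]<.73)); P=W[m]; print('lever',len(P),P.mean(0).round(4),np.percentile(P,[2,50,98],axis=0).round(4))
p,im,d=snap('top'); W=cloud(p,d); Z=W[...,2]
m=((Z>.205)&(Z<.25)&(W[...,0]>.52)&(W[...,0]<.7)); P=W[m]; print('top bar',len(P),P.mean(0).round(4),P.max(0).round(4),np.polyfit(P[:,0],P[:,1],1).round(4))
goal((.40,.123,.245,0))
```

```text
[0.47779679 0.12256964 0.39118047]
bar 3224 [0.4934 0.1226 0.2303] [0.5313 0.1278 0.2336] [0.0054 0.12  ]<stdin>:5: RuntimeWarning: Mean of empty slice.
  ret = um.true_divide(
Traceback (most recent call last):
IndexError: index -1 is out of bounds for axis 0 with size 0
```

View pics/w2.png

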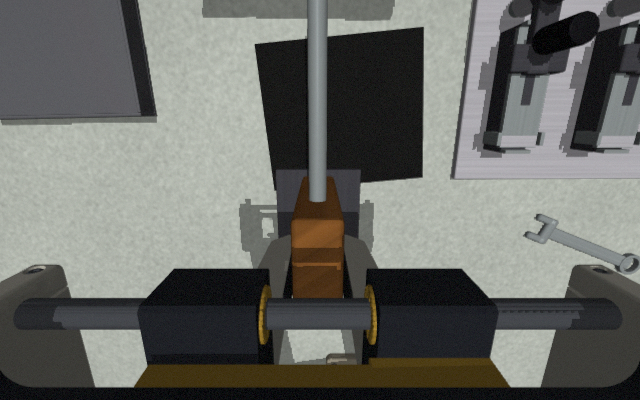

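The wrist picture shows the rod held straight, with the bar going up at column 317 and the mat now clear. I'll measure the hook, guard, lever and mat in the top view.

Run:
```python
from h import *
p,im,d=snap('top','top2.png'); W=cloud(p,d); Z=W[...,2]; X=W[...,0];Y=W[...,1]
def st(n,m):
    P=W[m]; print(n,len(P)); 
    if len(P): print(P.mean(0).round(4),np.percentile(P,[1,50,99],axis=0).round(4).tolist(),np.polyfit(P[:,1],P[:,0],1).round(3))
st('bar',(Z>.205)&(Z<.25)&(X>.5)&(X<.65)&(Y>.08)&(Y<.2))
st('hook end',(Z>.1)&(Z<.25)&(X>.597)&(X<.618)&(Y>.105)&(Y<.14))
st('guard',(Z>.122)&(Z<.14)&(X>.6)&(X<.66)&((abs(Y-.123)>.02)&(abs(Y-.137)<.095)))
st('lever bar',(Z>.112)&(Z<.13)&(X>.66)&(X<.73)&(abs(Y-.139)<.05))
h=cv2.cvtColor(im,cv2.COLOR_BGR2HSV)
m=((h[...,2]<75)&(Z<.01)&(Z>-.01)&(X>.37)&(X<.6)&(Y>-.03)&(Y<.21)).astype(np.uint8)
n,l,s,c=cv2.connectedComponentsWithStats(m); i=1+np.argmax(s[1:,4]); P=W[l==i]
print('mat',s[i],cv2.minAreaRect((P[:,:2]*1000).astype(np.float32)))
goal((.527,.123,.245,0))
```

```text
bar 149
[0.5582 0.1204 0.2289] [[0.5008, 0.1158, 0.2082], [0.558, 0.1201, 0.2295], [0.6132, 0.1268, 0.2359]] [0.337 0.518]
hook end 59
[0.6097 0.1192 0.1748] [[0.5984, 0.1057, 0.1037], [0.6109, 0.119, 0.1875], [0.6163, 0.1379, 0.234]] [-0.051  0.616]
guard 75
[0.6149 0.1254 0.1286] [[0.6123, 0.0442, 0.1222], [0.6155, 0.1005, 0.1291], [0.617, 0.2302, 0.1339]] [0.005 0.614]
lever bar 46
[0.7063 0.1381 0.1196] [[0.7017, 0.1162, 0.1132], [0.7059, 0.1378, 0.1195], [0.7107, 0.1618, 0.1255]] [0.011 0.705]
mat [ 227  200   54   55 2252] ((480.5211486816406, 76.80619049072266), (176.5987548828125, 173.08480834960938), 5.286789417266846)
now grasp [0.3996 0.1232 0.2443] yaw 0.31 F [ 0.2 -1.  -5.9] t 7.1
shift [ 0.1272  0.0009 -0.0009] turn [0.0001 0.0009 0.0054]
```

Emit:
carry_out(targets=[{"hand": 0,"x": 0.02,"y": 0,"z": 0,"ax": 0,"ay": 0,"az": 0.005},{"hand": 0,"x": 0.045,"y": 0,"z": 0,"ax": 0,"ay": 0,"az": 0.005},{"hand": 0,"x": 0.075,"y": 0,"z": 0,"ax": 0,"ay": 0,"az": 0.005},{"hand": 0,"x": 0.1,"y": 0,"z": 0,"ax": 0,"ay": 0,"az": 0.005},{"hand": 0,"x": 0.124,"y": 0,"z": 0,"ax": 0,"ay": 0,"az": 0.005},{"hand": 0,"x": 0.124,"y": 0,"z": 0,"ax": 0,"ay": 0,"az": 0.005},{"hand": 0,"x": 0.124,"y": 0,"z": 0,"ax": 0,"ay": 0,"az": 0.005}])

```text
t: 7.98
tool_pos: [0.5235, 0.1234, 0.4112]
orientation: [3.141, -0.004, -0.002]
force: [0.1, 1.4, -6.0]
opening: 0.0259
gripper_force: 60.0
```

Run:
```python
from h import *
p,im,d=snap('top','top3.png'); W=cloud(p,d); Z=W[...,2]; X=W[...,0];Y=W[...,1]
m=(Z>.16)&(Z<.25)&(X>.64)&(X<.76)&(Y>.08)&(Y<.2); P=W[m]; print(len(P),np.percentile(P,[1,50,99],axis=0).round(4).tolist())
cv2.imwrite('pics/c3.png',cv2.resize(im[130:200,190:280],None,fx=6,fy=6,interpolation=cv2.INTER_CUBIC))
goal((.523,.124,.1715,0))
```

```text
132 [[0.6419, 0.1145, 0.1693], [0.6959, 0.1186, 0.2285], [0.7369, 0.1245, 0.2348]]
now grasp [0.5231 0.1234 0.2444] yaw -0.16 F [ 0.   0.4 -5.9] t 8.025
shift [-0.0002 -0.0006  0.0729] turn [ 0.      0.001  -0.0028]
```

View pics/c3.png

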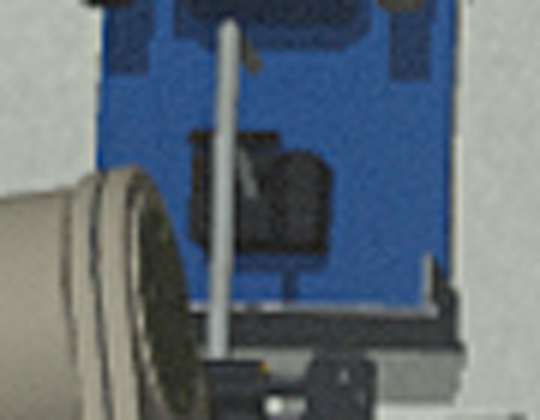

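The crop shows the rod's bar running from (220,350) to its end at (228,25), which is past the lever's cross-bar at about (235,135). I'll shift 5 mm in +y and lower.

Emit:
carry_out(targets=[{"hand": 0,"x": 0,"y": -0.005,"z": 0,"ax": 0,"ay": 0,"az": 0},{"hand": 0,"x": 0,"y": -0.005,"z": 0.015,"ax": 0,"ay": 0,"az": 0},{"hand": 0,"x": 0,"y": -0.005,"z": 0.03,"ax": 0,"ay": 0,"az": 0},{"hand": 0,"x": 0,"y": -0.005,"z": 0.045,"ax": 0,"ay": 0,"az": 0},{"hand": 0,"x": 0,"y": -0.005,"z": 0.06,"ax": 0,"ay": 0,"az": 0},{"hand": 0,"x": 0,"y": -0.005,"z": 0.073,"ax": 0,"ay": 0,"az": 0},{"hand": 0,"x": 0,"y": -0.005,"z": 0.073,"ax": 0,"ay": 0,"az": 0}])

```text
t: 8.9
tool_pos: [0.5233, 0.1283, 0.337]
orientation: [3.141, -0.007, -0.005]
force: [-1.0, 0.1, -5.3]
opening: 0.0261
gripper_force: 60.0
```

Emit:
carry_out(targets=[{"hand": 0,"x": -0.01,"y": 0,"z": 0,"ax": 0,"ay": 0,"az": 0},{"hand": 0,"x": -0.02,"y": 0,"z": 0,"ax": 0,"ay": 0,"az": 0},{"hand": 0,"x": -0.03,"y": 0,"z": 0,"ax": 0,"ay": 0,"az": 0},{"hand": 0,"x": -0.036,"y": 0,"z": 0,"ax": 0,"ay": 0,"az": 0},{"hand": 0,"x": -0.042,"y": 0,"z": 0,"ax": 0,"ay": 0,"az": 0},{"hand": 0,"x": -0.048,"y": 0,"z": 0,"ax": 0,"ay": 0,"az": 0},{"hand": 0,"x": -0.054,"y": 0,"z": 0,"ax": 0,"ay": 0,"az": 0}])

```text
t: 9.78
tool_pos: [0.4693, 0.1286, 0.3385]
orientation: [3.142, -0.006, -0.001]
force: [1.1, -0.3, -7.1]
opening: 0.0256
gripper_force: 60.0
```

Run:
```python
from h import *
p,im,d=snap('scene','s4.png'); cv2.imwrite('pics/s4c.png',cv2.resize(im[240:340,270:410],None,fx=5,fy=5,interpolation=cv2.INTER_CUBIC))
goal((.455,.128,.1715,0))
```

```text
now grasp [0.4685 0.1286 0.1713] yaw -0.23 F [ 1.4  0.4 -6.6] t 9.825
shift [-0.0138  0.0007 -0.0002] turn [ 0.0001  0.0016 -0.0041]
```

View pics/s4c.png

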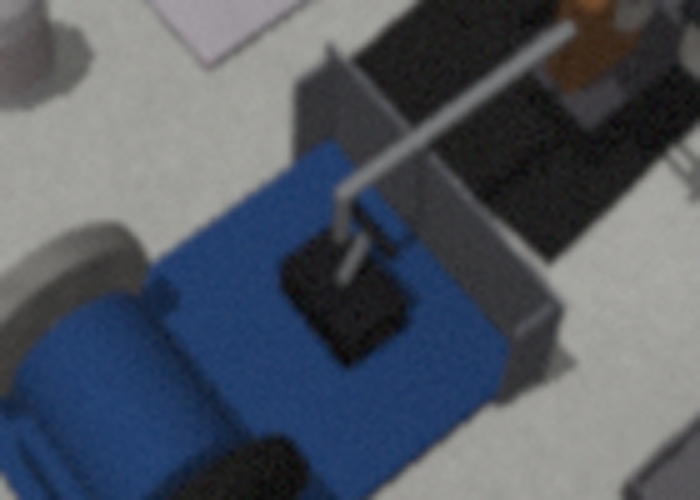

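The crop shows the leg at (342,215) hooked behind the cross-bar at (380,230), and the lever already coming over towards the guard. I'll keep pulling in small steps until the stop shows in the force.

Emit:
carry_out(targets=[{"hand": 0,"x": -0.003,"y": 0,"z": 0,"ax": 0,"ay": 0,"az": 0},{"hand": 0,"x": -0.005,"y": 0,"z": 0,"ax": 0,"ay": 0,"az": 0},{"hand": 0,"x": -0.007,"y": 0,"z": 0,"ax": 0,"ay": 0,"az": 0},{"hand": 0,"x": -0.008,"y": 0,"z": 0,"ax": 0,"ay": 0,"az": 0}])

```text
t: 10.32
tool_pos: [0.4625, 0.1286, 0.3389]
orientation: [-3.141, 0.007, -0.005]
force: [12.4, -0.1, -12.9]
opening: 0.0255
gripper_force: 60.0
```

Emit:
carry_out(targets=[{"hand": 0,"x": -0.001,"y": 0,"z": 0,"ax": 0,"ay": 0,"az": 0},{"hand": 0,"x": -0.002,"y": 0,"z": 0,"ax": 0,"ay": 0,"az": 0},{"hand": 0,"x": -0.002,"y": 0,"z": 0,"ax": 0,"ay": 0,"az": 0}])

```text
t: 10.7
tool_pos: [0.4615, 0.1285, 0.3393]
orientation: [-3.141, 0.007, -0.01]
force: [17.7, -0.3, -15.4]
opening: 0.0258
gripper_force: 60.0
```

Emit:
carry_out(targets=[{"hand": 0,"x": -0.001,"y": 0,"z": 0,"ax": 0,"ay": 0,"az": 0},{"hand": 0,"x": -0.002,"y": 0,"z": 0,"ax": 0,"ay": 0,"az": 0},{"hand": 0,"x": -0.002,"y": 0,"z": 0,"ax": 0,"ay": 0,"az": 0}])

```text
t: 11.08
tool_pos: [0.4604, 0.1284, 0.3399]
orientation: [-3.141, 0.008, -0.016]
force: [24.7, 0.4, -17.1]
opening: 0.0255
gripper_force: 60.0
```

The force has reached 25 N, so the lever is at its stop. I'll back off and lift out, then check the lever.

Emit:
carry_out(targets=[{"hand": 0,"x": 0.01,"y": 0,"z": 0,"ax": 0,"ay": 0,"az": 0},{"hand": 0,"x": 0.02,"y": 0,"z": 0,"ax": 0,"ay": 0,"az": 0},{"hand": 0,"x": 0.02,"y": 0,"z": 0,"ax": 0,"ay": 0,"az": 0},{"hand": 0,"x": 0.02,"y": 0,"z": -0.02,"ax": 0,"ay": 0,"az": 0},{"hand": 0,"x": 0.02,"y": 0,"z": -0.045,"ax": 0,"ay": 0,"az": 0},{"hand": 0,"x": 0.02,"y": 0,"z": -0.07,"ax": 0,"ay": 0,"az": 0},{"hand": 0,"x": 0.02,"y": 0,"z": -0.08,"ax": 0,"ay": 0,"az": 0},{"hand": 0,"x": 0.02,"y": 0,"z": -0.08,"ax": 0,"ay": 0,"az": 0}])

```text
t: 12.08
tool_pos: [0.4778, 0.1287, 0.419]
orientation: [-3.141, 0.006, -0.001]
force: [-0.2, -0.2, -6.6]
opening: 0.0256
gripper_force: 60.0
```

Emit:
carry_out(targets=[{"hand": 0,"x": -0.02,"y": 0,"z": 0,"ax": 0,"ay": 0,"az": 0},{"hand": 0,"x": -0.045,"y": 0,"z": 0,"ax": 0,"ay": 0,"az": 0},{"hand": 0,"x": -0.07,"y": 0,"z": 0,"ax": 0,"ay": 0,"az": 0},{"hand": 0,"x": -0.095,"y": 0,"z": 0,"ax": 0,"ay": 0,"az": 0},{"hand": 0,"x": -0.1,"y": 0,"z": 0,"ax": 0,"ay": 0,"az": 0},{"hand": 0,"x": -0.1,"y": 0,"z": 0,"ax": 0,"ay": 0,"az": 0}])

```text
t: 12.82
tool_pos: [0.3778, 0.129, 0.4181]
orientation: [3.141, -0.006, -0.001]
force: [1.2, -0.4, -5.9]
opening: 0.0256
gripper_force: 60.0
```

Run:
```python
from h import *
p,im,d=snap('top','top5.png'); W=cloud(p,d); Z=W[...,2]; X=W[...,0];Y=W[...,1]
m=(Z>.107)&(Z<.13)&(X>.635)&(X<.73)&(abs(Y-.139)<.05); P=W[m]; print('lever',len(P),np.percentile(P,[1,50,99],axis=0).round(4).tolist())
m=(Z>.2)&(Z<.25)&(X>.47)&(X<.65)&(Y>.08)&(Y<.2); P=W[m]; print('bar',len(P),np.percentile(P,[1,50,99],axis=0).round(4).tolist(),np.polyfit(P[:,0],P[:,1],1),np.polyfit(P[:,0],P[:,2],1))
h=cv2.cvtColor(im,cv2.COLOR_BGR2HSV)
cv2.imwrite('pics/c5.png',cv2.resize(im[140:270,130:290],None,fx=4,fy=4,interpolation=cv2.INTER_CUBIC))
goal((.43,.1,.2465,58),(.48,.085,.2465,116))
```

```text
lever 58 [[0.6591, 0.1153, 0.1092], [0.6636, 0.1392, 0.1168], [0.6701, 0.1613, 0.1235]]
bar 158 [[0.4723, 0.1201, 0.2111], [0.5343, 0.1246, 0.2343], [0.5912, 0.1304, 0.2401]] [-0.01122493  0.13069093] [-0.05492648  0.26273367]
now grasp [0.3781 0.129  0.2513] yaw -0.24 F [ 0.5  0.1 -5. ] t 12.875
shift [0.052  0.0288 0.0048] turn [ 1.0000e-04  2.0000e-04 -1.0165e+00]
shift [0.1021 0.0436 0.0048] turn [-1.0000e-04  3.0000e-04 -2.0288e+00]
```

View pics/c5.png

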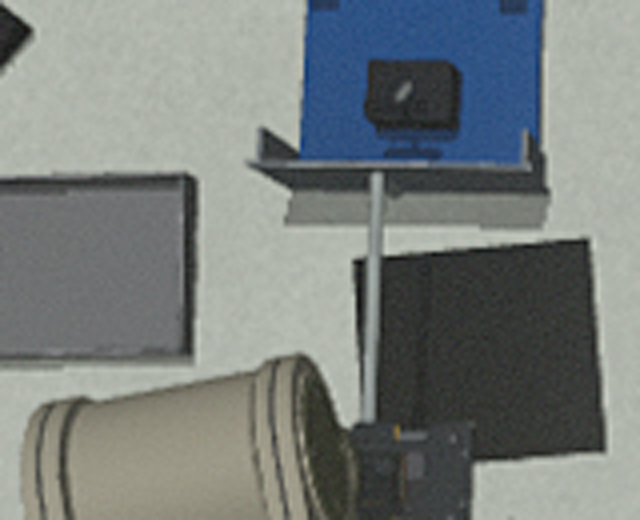

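The crop shows the lever's cross-bar now just behind the guard at (410,150) in the picture and the switch box at (412,95). As a check on full travel, I'll measure the guard and the box together with the bar.

Run:
```python
from h import *
L=np.load('last_top.npz'); T=({k:L[k] for k in L.files},L['im'],L['d'])
for n,(p,im,d) in dict(top=T,scene=snap('scene')).items():
    W=cloud(p,d); Z=W[...,2]; X=W[...,0];Y=W[...,1]
    for k,m in dict(box=(Z>.055)&(Z<.075)&(X>.635)&(X<.75)&(abs(Y-.139)<.045),guard=(Z>.123)&(Z<.14)&(X>.6)&(X<.65)&(abs(Y-.18)<.05),bar=(Z>.107)&(Z<.13)&(X>.64)&(X<.73)&(abs(Y-.139)<.05)).items():
        P=W[m]; print(n,k,len(P),np.percentile(P,[3,50,97],axis=0).round(4).tolist())
```

```text
top box 271 [[0.6636, 0.1043, 0.0585], [0.6928, 0.1335, 0.064], [0.7123, 0.1711, 0.0696]]
top guard 38 [[0.6128, 0.1342, 0.1232], [0.6153, 0.1747, 0.1292], [0.6164, 0.2235, 0.1339]]
top bar 58 [[0.6593, 0.1178, 0.1104], [0.6636, 0.1392, 0.1168], [0.6694, 0.1603, 0.1222]]
scene box 352 [[0.666, 0.112, 0.0582], [0.6919, 0.1479, 0.0652], [0.7135, 0.1782, 0.0698]]
scene guard 68 [[0.614, 0.1337, 0.1236], [0.6171, 0.183, 0.1289], [0.6194, 0.2282, 0.1331]]
scene bar 56 [[0.6605, 0.1225, 0.1087], [0.6664, 0.144, 0.1178], [0.6715, 0.1654, 0.1211]]
```

The box's back is at x = 0.713, which puts the grinder origin at about 0.613. The bar at 0.664 is therefore origin + 51 mm, so the lever is fully off. Next I'll turn the rod back towards the mat.

Emit:
carry_out(targets=[{"hand": 0,"x": 0.007,"y": 0.004,"z": 0,"ax": 0,"ay": 0,"az": -0.13},{"hand": 0,"x": 0.014,"y": 0.008,"z": 0,"ax": 0,"ay": 0,"az": -0.28},{"hand": 0,"x": 0.021,"y": 0.012,"z": 0,"ax": 0,"ay": 0,"az": -0.43},{"hand": 0,"x": 0.028,"y": 0.016,"z": 0,"ax": 0,"ay": 0,"az": -0.58},{"hand": 0,"x": 0.035,"y": 0.02,"z": 0,"ax": 0,"ay": 0,"az": -0.73},{"hand": 0,"x": 0.042,"y": 0.024,"z": 0,"ax": 0,"ay": 0,"az": -0.88},{"hand": 0,"x": 0.052,"y": 0.029,"z": 0,"ax": 0,"ay": 0,"az": -1.017},{"hand": 0,"x": 0.052,"y": 0.029,"z": 0,"ax": 0,"ay": 0,"az": -1.017}])

```text
t: 13.92
tool_pos: [0.4305, 0.0994, 0.4183]
orientation: [-2.749, -1.521, 0.001]
force: [-0.3, -0.3, -5.4]
opening: 0.0258
gripper_force: 60.0
```

Run:
```python
from h import *
p=camera_params('top'); print(ray(p,250,228.75,.003), [ray(p,u,v,.003).round(4) for u,v in [(218.75,205),(277.5,200),(281.25,252.5)]])
goal((.48,.089,.2465,116))
```

```text
[0.47721044 0.08550789 0.003     ] [array([0.5562, 0.1919, 0.003 ]), array([ 0.574 , -0.0042,  0.003 ]), array([ 0.3992, -0.0196,  0.003 ])]
now grasp [0.4304 0.0993 0.2513] yaw 57.92 F [-0.3 -0.3 -5.4] t 13.925
shift [0.0175 0.0475 0.0048] turn [-8.0000e-04  4.0000e-04 -1.0136e+00]
```

Emit:
carry_out(targets=[{"hand": 0,"x": 0.002,"y": 0.007,"z": 0,"ax": 0,"ay": 0,"az": -0.13},{"hand": 0,"x": 0.004,"y": 0.014,"z": 0,"ax": 0,"ay": 0,"az": -0.28},{"hand": 0,"x": 0.006,"y": 0.021,"z": 0,"ax": 0,"ay": 0,"az": -0.43},{"hand": 0,"x": 0.009,"y": 0.028,"z": 0,"ax": 0,"ay": 0,"az": -0.58},{"hand": 0,"x": 0.012,"y": 0.035,"z": 0,"ax": 0,"ay": 0,"az": -0.73},{"hand": 0,"x": 0.014,"y": 0.042,"z": 0,"ax": 0,"ay": 0,"az": -0.88},{"hand": 0,"x": 0.0155,"y": 0.048,"z": 0,"ax": 0,"ay": 0,"az": -1.014},{"hand": 0,"x": 0.0155,"y": 0.048,"z": 0,"ax": 0,"ay": 0,"az": -1.014}])

```text
t: 14.92
tool_pos: [0.4788, 0.0875, 0.4185]
orientation: [-1.667, -2.662, 0.001]
force: [0.3, -0.5, -6.7]
opening: 0.0258
gripper_force: 60.0
```

Emit:
carry_out(targets=[{"hand": 0,"x": 0,"y": 0,"z": 0.02,"ax": 0,"ay": 0,"az": 0},{"hand": 0,"x": 0,"y": 0,"z": 0.045,"ax": 0,"ay": 0,"az": 0},{"hand": 0,"x": 0,"y": 0,"z": 0.07,"ax": 0,"ay": 0,"az": 0},{"hand": 0,"x": 0,"y": 0,"z": 0.095,"ax": 0,"ay": 0,"az": 0},{"hand": 0,"x": 0,"y": 0,"z": 0.115,"ax": 0,"ay": 0,"az": 0},{"hand": 0,"x": 0,"y": 0,"z": 0.13,"ax": 0,"ay": 0,"az": 0},{"hand": 0,"x": 0,"y": 0,"z": 0.138,"ax": 0,"ay": 0,"az": 0},{"hand": 0,"x": 0,"y": 0,"z": 0.138,"ax": 0,"ay": 0,"az": 0}])

```text
t: 15.92
tool_pos: [0.4784, 0.0876, 0.2802]
orientation: [-1.662, -2.665, 0.001]
force: [-1.2, 0.0, -5.8]
opening: 0.0253
gripper_force: 60.0
```

Run:
```python
from h import *
p,im,d=snap('wrist'); W=cloud(p,d); Z=W[...,2]
u=np.array([np.cos(np.radians(116)),np.sin(np.radians(116))]); v=np.array([-u[1],u[0]])
Q=(W[...,:2]-[.479,.087]); a=Q@u; b=Q@v
for lo in [.06,.1,.14]:
    m=(a>lo)&(a<lo+.03)&(abs(b)<.012)&(Z>.06)&(Z<.14); print(lo,m.sum(),np.percentile(Z[m],90) if m.any() else '')
goal((.479,.087,.1008,116))
```

```text
0.06 1089 0.10006837647838743
0.1 1326 0.09952597193656043
0.14 0 
now grasp [0.4788 0.0876 0.114 ] yaw 116.1 F [ 0.5 -0.1 -5.1] t 15.975
shift [-0.0006  0.      0.0132] turn [0.0002 0.0001 0.0017]
```

Emit:
carry_out(targets=[{"hand": 0,"x": 0,"y": 0,"z": 0.005,"ax": 0,"ay": 0,"az": 0},{"hand": 0,"x": 0,"y": 0,"z": 0.009,"ax": 0,"ay": 0,"az": 0},{"hand": 0,"x": 0,"y": 0,"z": 0.011,"ax": 0,"ay": 0,"az": 0},{"hand": 0,"x": 0,"y": 0,"z": 0.0125,"ax": 0,"ay": 0,"az": 0},{"hand": 0,"x": 0,"y": 0,"z": 0.0125,"ax": 0,"ay": 0,"az": 0}])

```text
t: 16.6
tool_pos: [0.4787, 0.0875, 0.2683]
orientation: [1.662, 2.666, 0.0]
force: [-0.1, 0.3, -6.1]
opening: 0.0259
gripper_force: 60.0
```

Emit:
carry_out(targets=[{"hand": 0,"x": 0,"y": 0,"z": 0.001,"ax": 0,"ay": 0,"az": 0},{"hand": 0,"x": 0,"y": 0,"z": 0.002,"ax": 0,"ay": 0,"az": 0},{"hand": 0,"x": 0,"y": 0,"z": 0.002,"ax": 0,"ay": 0,"az": 0}])

```text
t: 16.98
tool_pos: [0.479, 0.0874, 0.2681]
orientation: [1.661, 2.665, 0.0]
force: [-6.6, -3.4, 12.6]
opening: 0.0256
gripper_force: 60.0
```

Emit:
carry_out(targets=[{"hand": 20,"x": 0,"y": 0,"z": -0.001,"ax": 0,"ay": 0,"az": 0},{"hand": 60,"x": 0,"y": 0,"z": -0.001,"ax": 0,"ay": 0,"az": 0},{"hand": 100,"x": 0,"y": 0,"z": -0.001,"ax": 0,"ay": 0,"az": 0},{"hand": 100,"x": 0,"y": 0,"z": -0.001,"ax": 0,"ay": 0,"az": 0},{"hand": 100,"x": 0,"y": 0,"z": -0.001,"ax": 0,"ay": 0,"az": 0},{"hand": 100,"x": 0,"y": 0,"z": -0.001,"ax": 0,"ay": 0,"az": 0},{"hand": 100,"x": 0,"y": 0,"z": -0.001,"ax": 0,"ay": 0,"az": 0},{"hand": 100,"x": 0,"y": 0,"z": -0.001,"ax": 0,"ay": 0,"az": 0}])

```text
t: 17.98
tool_pos: [0.4786, 0.0875, 0.2672]
orientation: [-1.662, -2.666, -0.0]
force: [-0.9, 0.4, 1.0]
opening: 0.0901
gripper_force: 0.0
```

Emit:
carry_out(targets=[{"hand": 100,"x": 0,"y": 0,"z": -0.02,"ax": 0,"ay": 0,"az": 0},{"hand": 100,"x": 0,"y": 0,"z": -0.06,"ax": 0,"ay": 0,"az": 0},{"hand": 100,"x": 0,"y": 0,"z": -0.1,"ax": 0,"ay": 0,"az": 0},{"hand": 100,"x": 0,"y": 0,"z": -0.14,"ax": 0,"ay": 0,"az": 0},{"hand": 100,"x": 0,"y": 0,"z": -0.14,"ax": 0,"ay": 0,"az": 0}])

```text
t: 18.6
tool_pos: [0.4796, 0.0876, 0.4114]
orientation: [1.659, 2.661, 0.007]
force: [0.5, -0.8, -0.1]
opening: 0.0929
gripper_force: 0.0
```

Run:
```python
from h import *
goal((.49,-.1,.24,60),(.548,-.212,.22,0))
```

```text
now grasp [0.4807 0.0877 0.2444] yaw 116.13 F [ 0.5 -0.8 -0.1] t 18.6
shift [-0.173  -0.0733  0.0044] turn [ 7.400e-03 -8.000e-04  9.796e-01]
shift [-0.2991 -0.0707  0.0247] turn [ 0.0068 -0.005   2.0268]
```

Emit:
carry_out(targets=[{"hand": 100,"x": -0.173,"y": -0.073,"z": 0.004,"ax": 0,"ay": 0,"az": 0.98},{"hand": 100,"x": -0.173,"y": -0.073,"z": 0.004,"ax": 0,"ay": 0,"az": 0.98},{"hand": 100,"x": -0.173,"y": -0.073,"z": 0.004,"ax": 0,"ay": 0,"az": 0.98},{"hand": 100,"x": -0.173,"y": -0.073,"z": 0.004,"ax": 0,"ay": 0,"az": 0.98},{"hand": 100,"x": -0.173,"y": -0.073,"z": 0.004,"ax": 0,"ay": 0,"az": 0.98},{"hand": 100,"x": -0.173,"y": -0.073,"z": 0.004,"ax": 0,"ay": 0,"az": 0.98},{"hand": 100,"x": -0.173,"y": -0.073,"z": 0.004,"ax": 0,"ay": 0,"az": 0.98}])

```text
t: 19.48
tool_pos: [0.489, -0.1, 0.4021]
orientation: [-2.72, -1.57, 0.002]
force: [-0.2, 0.7, 0.4]
opening: 0.0927
gripper_force: 0.0
```

Emit:
carry_out(targets=[{"hand": 100,"x": -0.127,"y": 0.004,"z": 0,"ax": 0,"ay": 0,"az": 1.047},{"hand": 100,"x": -0.127,"y": 0.004,"z": 0,"ax": 0,"ay": 0,"az": 1.047},{"hand": 100,"x": -0.127,"y": 0.004,"z": 0,"ax": 0,"ay": 0,"az": 1.047},{"hand": 100,"x": -0.127,"y": 0.004,"z": 0,"ax": 0,"ay": 0,"az": 1.047},{"hand": 100,"x": -0.127,"y": 0.004,"z": 0,"ax": 0,"ay": 0,"az": 1.047},{"hand": 100,"x": -0.127,"y": 0.004,"z": 0,"ax": 0,"ay": 0,"az": 1.047},{"hand": 100,"x": -0.127,"y": 0.004,"z": 0,"ax": 0,"ay": 0,"az": 1.047},{"hand": 100,"x": -0.127,"y": 0.004,"z": 0,"ax": 0,"ay": 0,"az": 1.047}])

```text
t: 20.48
tool_pos: [0.4292, -0.2118, 0.4029]
orientation: [-3.141, -0.005, 0.001]
force: [-0.0, -0.2, 0.1]
opening: 0.0934
gripper_force: 0.0
```

```bash
cat > fix.py <<'E'
from h import *
def comp(W,m,name):
    n,l,s,c=cv2.connectedComponentsWithStats(m.astype(np.uint8))
    for i in range(1,n):
        if s[i,4]<40: continue
        P=W[l==i]; (c0,w,a)=cv2.minAreaRect((P[:,:2]*1000).astype(np.float32)); print(name,s[i],np.median(P,0).round(4),np.round(c0,1),np.round(w,1),round(a,1))
E
python3 - <<'E'
from fix import *
for n in ['wrist','top']:
    p,im,d=snap(n,n+'_f.png'); W=cloud(p,d); Z=W[...,2]; X=W[...,0];Y=W[...,1]
    roi=(X>.4)&(X<.66)&(abs(Y+.212)<.17)
    comp(W,roi&(Z>.106)&(Z<.12),n+' knob'); comp(W,roi&(Z>.121)&(Z<.14),n+' post')
    comp(W,roi&(Z>.049)&(Z<.061)&(X<.525)&(X>.44),n+' blank')
# rod check
X,Y,Z=W[...,0],W[...,1],W[...,2]
comp(W,(abs(X-.479)<.06)&(abs(Y-.087)<.06)&(Z>.1)&(Z<.13),'handle')
goal((.548,-.102,.2,0))
E
```

```text
wrist knob [170   0  22  18 186] [ 0.5878 -0.1064  0.113 ] [ 589.4 -104.1] [ 7.  17.3] 38.9
wrist knob [438   0  22  17 180] [ 0.5886 -0.3141  0.1129] [ 590.1 -315.9] [16.1  5.9] 51.8
wrist knob [304   3  22  14 124] [ 0.5869 -0.21    0.1133] [ 588.8 -209.8] [17.1  6.5] 87.1
wrist knob [169  47  34  34 872] [ 0.5487 -0.1021  0.1137] [ 548.9 -101. ] [25.3 25. ] 41.9
wrist knob [300  47  31  34 807] [ 0.5495 -0.2104  0.1138] [ 549.6 -210.4] [25.3 25. ] 89.3
wrist knob [428  46  34  34 871] [ 0.5499 -0.3187  0.1137] [ 550.2 -320. ] [25.  24.7] 67.9
wrist post [158   0  26  12 221] [ 0.5883 -0.1018  0.1269] [ 588.1 -101. ] [ 7. 17.] 5.3
wrist post [304   0  22  11 187] [ 0.5885 -0.2098  0.1269] [ 588.3 -210. ] [16.1  5.9] 88.4
wrist post [446   0  26  10 185] [ 0.5891 -0.3184  0.1268] [ 589.1 -319.6] [17.6  6.2] 86.3
wrist blank [ 390   99   50   81 3005] [ 0.4822 -0.319   0.0566] [ 482.9 -319.7] [85.4 51.6] 2.4
wrist blank [ 192  102   51   77 2945] [ 0.4808 -0.1019  0.0565] [ 480.6 -101. ] [81.  51.5] 0.2
wrist blank [ 293  102   42   77 2788] [ 0.482  -0.21    0.0566] [ 480.8 -207.9] [80.9 44.5] 0.0
wrist blank [335 158   5  14  53] [ 0.4565 -0.2341  0.0598] [ 455.3 -234.5] [13.2  4.2] 0.3
top knob [302 200   8   9  54] [ 0.5479 -0.1012  0.1129] [ 548.1 -102.5] [25.4 21.9] 0.3
top knob [373 200   8   9  54] [ 0.5486 -0.3214  0.1131] [ 548.8 -322.4] [22.5 24.4] 88.0
top blank [298 215  15  25 240] [ 0.4867 -0.0992  0.0555] [ 481.  -100.5] [41.4 79.4] 85.1
top blank [368 215  13  11  84] [ 0.5087 -0.3272  0.056 ] [ 504.3 -320.8] [39.1 32.5] 89.2
handle [235 219  21  16 177] [0.4778 0.0831 0.1169] [477.4  84.5] [26.5 59.2] 26.3
now grasp [ 0.4291 -0.2118  0.2361] yaw 0.11 F [ 0.4 -0.2 -0.8] t 20.575
shift [ 0.119  -0.1096  0.0361] turn [-0.0002  0.0002  0.0019]
```

View pics/wrist_f.png

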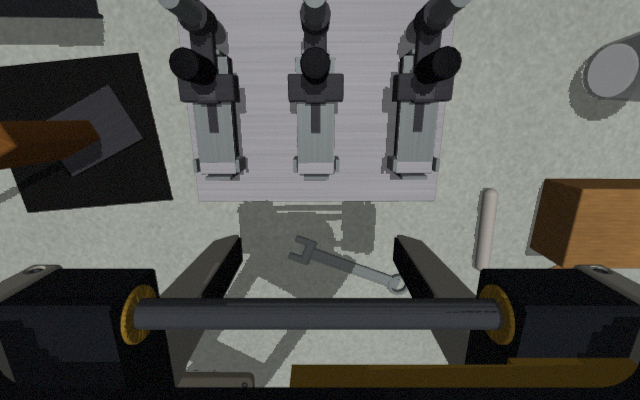

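The wrist picture shows all three fingers over bright blanks. The knobs are at (193,65), (315,62) and (440,65), and the posts are above them. I'll take finger 3 first: move over the knob, then descend, close and lift.

Emit:
carry_out(targets=[{"hand": 100,"x": 0.06,"y": 0.055,"z": 0.018,"ax": 0,"ay": 0,"az": 0.002},{"hand": 100,"x": 0.12,"y": 0.109,"z": 0.036,"ax": 0,"ay": 0,"az": 0.002},{"hand": 100,"x": 0.12,"y": 0.109,"z": 0.036,"ax": 0,"ay": 0,"az": 0.002},{"hand": 100,"x": 0.12,"y": 0.109,"z": 0.036,"ax": 0,"ay": 0,"az": 0.002},{"hand": 100,"x": 0.12,"y": 0.109,"z": 0.036,"ax": 0,"ay": 0,"az": 0.002}])

```text
t: 21.2
tool_pos: [0.549, -0.3207, 0.367]
orientation: [-3.141, 0.002, 0.001]
force: [0.1, 0.1, 0.8]
opening: 0.0927
gripper_force: 0.0
```

Run:
```python
from h import *
goal((.5493,-.3208,.094,0))
```

```text
now grasp [ 0.5489 -0.3206  0.2   ] yaw -0.08 F [0.1 0.1 0.8] t 21.2
shift [0.0004 0.0002 0.106 ] turn [-0.0006  0.0007 -0.0014]
```

Emit:
carry_out(targets=[{"hand": 100,"x": 0,"y": 0,"z": 0.04,"ax": 0,"ay": 0,"az": 0},{"hand": 70,"x": 0,"y": 0,"z": 0.08,"ax": 0,"ay": 0,"az": 0},{"hand": 50,"x": 0,"y": 0,"z": 0.106,"ax": 0,"ay": 0,"az": 0},{"hand": 0,"x": 0,"y": 0,"z": 0.106,"ax": 0,"ay": 0,"az": 0},{"hand": 0,"x": 0,"y": 0,"z": 0.106,"ax": 0,"ay": 0,"az": 0},{"hand": 0,"x": 0,"y": 0,"z": 0.106,"ax": 0,"ay": 0,"az": 0},{"hand": 0,"x": 0,"y": 0,"z": 0.106,"ax": 0,"ay": 0,"az": 0},{"hand": 0,"x": 0,"y": 0,"z": 0.106,"ax": 0,"ay": 0,"az": 0}], newtons=60)

```text
t: 22.2
tool_pos: [0.5493, -0.3209, 0.2619]
orientation: [-3.142, 0.003, -0.001]
force: [-0.8, 6.0, 4.7]
opening: 0.0273
gripper_force: 3.1
```

Emit:
carry_out(targets=[{"hand": 0,"x": 0,"y": 0,"z": 0,"ax": 0,"ay": 0,"az": 0},{"hand": 0,"x": 0,"y": 0,"z": 0,"ax": 0,"ay": 0,"az": 0},{"hand": 0,"x": 0,"y": 0,"z": 0,"ax": 0,"ay": 0,"az": 0},{"hand": 0,"x": 0,"y": 0,"z": -0.005,"ax": 0,"ay": 0,"az": 0},{"hand": 0,"x": 0,"y": 0,"z": -0.01,"ax": 0,"ay": 0,"az": 0},{"hand": 0,"x": 0,"y": 0,"z": -0.016,"ax": 0,"ay": 0,"az": 0},{"hand": 0,"x": 0,"y": 0,"z": -0.022,"ax": 0,"ay": 0,"az": 0},{"hand": 0,"x": 0,"y": 0,"z": -0.022,"ax": 0,"ay": 0,"az": 0}])

```text
t: 23.2
tool_pos: [0.5493, -0.3205, 0.2814]
orientation: [-3.14, 0.003, 0.001]
force: [8.8, -0.8, -15.2]
opening: 0.0249
gripper_force: 60.0
```

The downward pull of about 15 N matches the spring, so the finger is up. Now the swing.

Emit:
carry_out(targets=[{"hand": 0,"x": 0.0005,"y": 0.0067,"z": 0,"ax": 0,"ay": 0,"az": -0.15},{"hand": 0,"x": 0.002,"y": 0.0133,"z": 0,"ax": 0,"ay": 0,"az": -0.3},{"hand": 0,"x": 0.0045,"y": 0.0196,"z": 0,"ax": 0,"ay": 0,"az": -0.45},{"hand": 0,"x": 0.0079,"y": 0.0254,"z": 0,"ax": 0,"ay": 0,"az": -0.6},{"hand": 0,"x": 0.0121,"y": 0.0307,"z": 0,"ax": 0,"ay": 0,"az": -0.75},{"hand": 0,"x": 0.017,"y": 0.0352,"z": 0,"ax": 0,"ay": 0,"az": -0.9},{"hand": 0,"x": 0.0226,"y": 0.039,"z": 0,"ax": 0,"ay": 0,"az": -1.05},{"hand": 0,"x": 0.0287,"y": 0.0419,"z": 0,"ax": 0,"ay": 0,"az": -1.2}])

```text
t: 24.2
tool_pos: [0.5789, -0.3626, 0.2813]
orientation: [2.59, 1.777, 0.004]
force: [13.5, -0.3, -14.4]
opening: 0.0253
gripper_force: 60.0
```

Emit:
carry_out(targets=[{"hand": 0,"x": 0.0005,"y": 0.0067,"z": 0,"ax": 0,"ay": 0,"az": -0.15},{"hand": 0,"x": 0.0014,"y": 0.0111,"z": 0,"ax": 0,"ay": 0,"az": -0.25},{"hand": 0,"x": 0.0014,"y": 0.0111,"z": 0,"ax": 0,"ay": 0,"az": -0.25},{"hand": 0,"x": 0.0014,"y": 0.0111,"z": 0,"ax": 0,"ay": 0,"az": -0.25}])

```text
t: 24.7
tool_pos: [0.5899, -0.3651, 0.2813]
orientation: [2.353, 2.08, 0.004]
force: [14.1, -0.5, -14.5]
opening: 0.0254
gripper_force: 60.0
```

Emit:
carry_out(targets=[{"hand": 0,"x": 0,"y": 0,"z": 0.006,"ax": 0,"ay": 0,"az": 0},{"hand": 0,"x": 0,"y": 0,"z": 0.012,"ax": 0,"ay": 0,"az": 0},{"hand": 0,"x": 0,"y": 0,"z": 0.018,"ax": 0,"ay": 0,"az": 0},{"hand": 0,"x": 0,"y": 0,"z": 0.021,"ax": 0,"ay": 0,"az": 0},{"hand": 70,"x": 0,"y": 0,"z": 0.021,"ax": 0,"ay": 0,"az": 0},{"hand": 70,"x": 0,"y": 0,"z": 0.021,"ax": 0,"ay": 0,"az": 0},{"hand": 70,"x": 0,"y": 0,"z": 0.021,"ax": 0,"ay": 0,"az": 0},{"hand": 70,"x": 0,"y": 0,"z": 0.021,"ax": 0,"ay": 0,"az": 0}])

```text
t: 25.7
tool_pos: [0.5886, -0.3658, 0.2626]
orientation: [2.354, 2.08, 0.0]
force: [0.3, 0.6, -0.2]
opening: 0.0606
gripper_force: 0.0
```

Emit:
carry_out(targets=[{"hand": 70,"x": 0,"y": 0,"z": 0,"ax": 0,"ay": 0,"az": 0},{"hand": 70,"x": 0,"y": 0,"z": -0.02,"ax": 0,"ay": 0,"az": 0},{"hand": 70,"x": 0,"y": 0,"z": -0.06,"ax": 0,"ay": 0,"az": 0},{"hand": 70,"x": 0,"y": 0,"z": -0.106,"ax": 0,"ay": 0,"az": 0},{"hand": 70,"x": 0,"y": 0,"z": -0.106,"ax": 0,"ay": 0,"az": 0}])

```text
t: 26.32
tool_pos: [0.5898, -0.3664, 0.3765]
orientation: [2.345, 2.073, 0.004]
force: [-0.2, 0.0, 0.0]
opening: 0.0649
gripper_force: 0.0
```

Run:
```python
from fix import *
p,im,d=snap('top'); W=cloud(p,d); X,Y,Z=W[...,0],W[...,1],W[...,2]
comp(W,(X>.42)&(X<.64)&(Y<-.33)&(Y>-.45)&(Z>.09)&(Z<.12),'knob3 now')
goal((.5488,-.2112,.2,0))
```

```text
now grasp [ 0.5902 -0.3667  0.2061] yaw 82.96 F [-0.9 -0.3 -0.6] t 26.375
shift [ 0.1487 -0.0592  0.0052] turn [ 0.0074 -0.0016  1.4479]
```

Emit:
carry_out(targets=[{"hand": 70,"x": 0.149,"y": -0.059,"z": 0.005,"ax": 0.007,"ay": -0.001,"az": 1.448},{"hand": 70,"x": 0.149,"y": -0.059,"z": 0.005,"ax": 0.007,"ay": -0.001,"az": 1.448},{"hand": 70,"x": 0.149,"y": -0.059,"z": 0.005,"ax": 0.007,"ay": -0.001,"az": 1.448},{"hand": 70,"x": 0.149,"y": -0.059,"z": 0.005,"ax": 0.007,"ay": -0.001,"az": 1.448},{"hand": 70,"x": 0.149,"y": -0.059,"z": 0.005,"ax": 0.007,"ay": -0.001,"az": 1.448},{"hand": 70,"x": 0.149,"y": -0.059,"z": 0.005,"ax": 0.007,"ay": -0.001,"az": 1.448},{"hand": 70,"x": 0.149,"y": -0.059,"z": 0.005,"ax": 0.007,"ay": -0.001,"az": 1.448},{"hand": 70,"x": 0.149,"y": -0.059,"z": 0.005,"ax": 0.007,"ay": -0.001,"az": 1.448}])

```text
t: 27.38
tool_pos: [0.5479, -0.2103, 0.3623]
orientation: [-3.137, 0.009, 0.011]
force: [0.6, 0.1, -1.4]
opening: 0.0649
gripper_force: 0.0
```

Run:
```python
from fix import *
for n in ['top','scene']:
    p,im,d=snap(n); W=cloud(p,d); X,Y,Z=W[...,0],W[...,1],W[...,2]
    comp(W,(X>.42)&(X<.64)&(Y<-.28)&(Y>-.45)&(Z>.09)&(Z<.12),n+' knob3 now')
goal((.5488,-.2112,.094,0))
```

```text
top knob3 now [386 188   9   9  61] [ 0.5867 -0.3656  0.1083] [ 588.1 -366.7] [22.2 23.5] 44.7
scene knob3 now [270 170   7   9  49] [ 0.5909 -0.3574  0.1081] [ 588.8 -359.3] [26.7 22.1] 50.3
now grasp [ 0.5469 -0.2095  0.1953] yaw -0.11 F [-0.1  0.2 -0.4] t 27.475
shift [0.0015 0.0013 0.1013] turn [-0.005   0.0066 -0.0019]
```

Finger 3 is swung aside: its knob is at (0.588, -0.366), down at lift 0. Finger 2 is next.

Emit:
carry_out(targets=[{"hand": 70,"x": 0.0015,"y": 0.001,"z": 0.04,"ax": -0.005,"ay": 0.006,"az": 0},{"hand": 70,"x": 0.0015,"y": 0.001,"z": 0.08,"ax": -0.005,"ay": 0.006,"az": 0},{"hand": 50,"x": 0.0015,"y": 0.001,"z": 0.101,"ax": -0.005,"ay": 0.006,"az": 0},{"hand": 0,"x": 0.0015,"y": 0.001,"z": 0.101,"ax": -0.005,"ay": 0.006,"az": 0},{"hand": 0,"x": 0.0015,"y": 0.001,"z": 0.101,"ax": -0.005,"ay": 0.006,"az": 0},{"hand": 0,"x": 0.0015,"y": 0.001,"z": 0.101,"ax": -0.005,"ay": 0.006,"az": 0},{"hand": 0,"x": 0.0015,"y": 0.001,"z": 0.101,"ax": -0.005,"ay": 0.006,"az": 0},{"hand": 0,"x": 0.0015,"y": 0.001,"z": 0.101,"ax": -0.005,"ay": 0.006,"az": 0}], newtons=60)

```text
t: 28.48
tool_pos: [0.5498, -0.2108, 0.2639]
orientation: [3.141, 0.001, 0.005]
force: [-1.5, 4.0, 5.8]
opening: 0.0253
gripper_force: 60.0
```

Emit:
carry_out(targets=[{"hand": 0,"x": 0,"y": 0,"z": 0,"ax": 0,"ay": 0,"az": 0},{"hand": 0,"x": 0,"y": 0,"z": 0,"ax": 0,"ay": 0,"az": 0},{"hand": 0,"x": 0,"y": 0,"z": 0,"ax": 0,"ay": 0,"az": 0},{"hand": 0,"x": 0,"y": 0,"z": -0.005,"ax": 0,"ay": 0,"az": 0},{"hand": 0,"x": 0,"y": 0,"z": -0.01,"ax": 0,"ay": 0,"az": 0},{"hand": 0,"x": 0,"y": 0,"z": -0.016,"ax": 0,"ay": 0,"az": 0},{"hand": 0,"x": 0,"y": 0,"z": -0.022,"ax": 0,"ay": 0,"az": 0},{"hand": 0,"x": 0,"y": 0,"z": -0.022,"ax": 0,"ay": 0,"az": 0}])

```text
t: 29.48
tool_pos: [0.5497, -0.2108, 0.2834]
orientation: [3.141, 0.0, 0.004]
force: [9.3, 0.5, -14.5]
opening: 0.0251
gripper_force: 60.0
```

Emit:
carry_out(targets=[{"hand": 0,"x": 0.0005,"y": 0.0067,"z": 0,"ax": 0,"ay": 0,"az": -0.15},{"hand": 0,"x": 0.002,"y": 0.0133,"z": 0,"ax": 0,"ay": 0,"az": -0.3},{"hand": 0,"x": 0.0045,"y": 0.0196,"z": 0,"ax": 0,"ay": 0,"az": -0.45},{"hand": 0,"x": 0.0079,"y": 0.0254,"z": 0,"ax": 0,"ay": 0,"az": -0.6},{"hand": 0,"x": 0.0121,"y": 0.0307,"z": 0,"ax": 0,"ay": 0,"az": -0.75},{"hand": 0,"x": 0.017,"y": 0.0352,"z": 0,"ax": 0,"ay": 0,"az": -0.9},{"hand": 0,"x": 0.0226,"y": 0.039,"z": 0,"ax": 0,"ay": 0,"az": -1.05},{"hand": 0,"x": 0.0287,"y": 0.0419,"z": 0,"ax": 0,"ay": 0,"az": -1.2}])

```text
t: 30.48
tool_pos: [0.5791, -0.2517, 0.2829]
orientation: [2.588, 1.78, 0.006]
force: [13.3, 7.7, -14.5]
opening: 0.0254
gripper_force: 60.0
```

Emit:
carry_out(targets=[{"hand": 0,"x": 0.0005,"y": 0.0067,"z": 0,"ax": 0,"ay": 0,"az": -0.15},{"hand": 0,"x": 0.0014,"y": 0.0111,"z": 0,"ax": 0,"ay": 0,"az": -0.25},{"hand": 0,"x": 0.0014,"y": 0.0111,"z": 0,"ax": 0,"ay": 0,"az": -0.25},{"hand": 0,"x": 0.0014,"y": 0.0111,"z": 0,"ax": 0,"ay": 0,"az": -0.25}])

```text
t: 30.98
tool_pos: [0.5899, -0.254, 0.2826]
orientation: [2.351, 2.084, 0.006]
force: [11.5, 6.9, -14.1]
opening: 0.0252
gripper_force: 60.0
```

Emit:
carry_out(targets=[{"hand": 0,"x": 0,"y": 0,"z": 0.006,"ax": 0,"ay": 0,"az": 0},{"hand": 0,"x": 0,"y": 0,"z": 0.012,"ax": 0,"ay": 0,"az": 0},{"hand": 0,"x": 0,"y": 0,"z": 0.018,"ax": 0,"ay": 0,"az": 0},{"hand": 0,"x": 0,"y": 0,"z": 0.021,"ax": 0,"ay": 0,"az": 0},{"hand": 70,"x": 0,"y": 0,"z": 0.021,"ax": 0,"ay": 0,"az": 0},{"hand": 70,"x": 0,"y": 0,"z": 0.021,"ax": 0,"ay": 0,"az": 0},{"hand": 70,"x": 0,"y": 0,"z": 0.021,"ax": 0,"ay": 0,"az": 0},{"hand": 70,"x": 0,"y": 0,"z": 0.021,"ax": 0,"ay": 0,"az": 0}])

```text
t: 31.98
tool_pos: [0.5889, -0.256, 0.2638]
orientation: [2.35, 2.081, 0.001]
force: [-0.5, 0.8, 0.5]
opening: 0.0611
gripper_force: 0.0
```

Emit:
carry_out(targets=[{"hand": 70,"x": 0,"y": 0,"z": 0,"ax": 0,"ay": 0,"az": 0},{"hand": 70,"x": 0,"y": 0,"z": -0.02,"ax": 0,"ay": 0,"az": 0},{"hand": 70,"x": 0,"y": 0,"z": -0.06,"ax": 0,"ay": 0,"az": 0},{"hand": 70,"x": 0,"y": 0,"z": -0.106,"ax": 0,"ay": 0,"az": 0},{"hand": 70,"x": 0,"y": 0,"z": -0.106,"ax": 0,"ay": 0,"az": 0},{"hand": 70,"x": 0,"y": 0,"z": -0.106,"ax": 0,"ay": 0,"az": 0}])

```text
t: 32.72
tool_pos: [0.5888, -0.2557, 0.3703]
orientation: [2.35, 2.081, 0.001]
force: [0.1, 0.1, -0.3]
opening: 0.0654
gripper_force: 0.0
```

Run:
```python
from fix import *
goal((.5485,-.1018,.2,0))
```

```text
now grasp [ 0.5891 -0.2559  0.2033] yaw 83.07 F [ 0.1  0.1 -0.3] t 32.725
shift [ 0.1479 -0.0586  0.003 ] turn [ 2.8000e-03 -8.0000e-04  1.4498e+00]
```

Emit:
carry_out(targets=[{"hand": 70,"x": 0.148,"y": -0.059,"z": 0.003,"ax": 0.003,"ay": -0.001,"az": 1.45},{"hand": 70,"x": 0.148,"y": -0.059,"z": 0.003,"ax": 0.003,"ay": -0.001,"az": 1.45},{"hand": 70,"x": 0.148,"y": -0.059,"z": 0.003,"ax": 0.003,"ay": -0.001,"az": 1.45},{"hand": 70,"x": 0.148,"y": -0.059,"z": 0.003,"ax": 0.003,"ay": -0.001,"az": 1.45},{"hand": 70,"x": 0.148,"y": -0.059,"z": 0.003,"ax": 0.003,"ay": -0.001,"az": 1.45},{"hand": 70,"x": 0.148,"y": -0.059,"z": 0.003,"ax": 0.003,"ay": -0.001,"az": 1.45},{"hand": 70,"x": 0.148,"y": -0.059,"z": 0.003,"ax": 0.003,"ay": -0.001,"az": 1.45},{"hand": 70,"x": 0.148,"y": -0.059,"z": 0.003,"ax": 0.003,"ay": -0.001,"az": 1.45}])

```text
t: 33.72
tool_pos: [0.5475, -0.1014, 0.3644]
orientation: [-3.14, 0.009, 0.007]
force: [0.1, -0.7, 0.3]
opening: 0.0653
gripper_force: 0.0
```

Emit:
carry_out(targets=[{"hand": 70,"x": 0,"y": 0,"z": 0,"ax": 0,"ay": 0,"az": 0},{"hand": 70,"x": 0,"y": 0,"z": 0,"ax": 0,"ay": 0,"az": 0}])

```text
t: 33.98
tool_pos: [0.5478, -0.1015, 0.3653]
orientation: [-3.14, -0.005, 0.005]
force: [-0.2, -0.2, 0.4]
opening: 0.0649
gripper_force: 0.0
```

Run:
```python
from fix import *
for n in ['top']:
    p,im,d=snap(n); W=cloud(p,d); X,Y,Z=W[...,0],W[...,1],W[...,2]
    comp(W,(X>.42)&(X<.64)&(Y<-.17)&(Y>-.45)&(Z>.09)&(Z<.12),n+' knobs now')
goal((.5485,-.1018,.094,0))
```

```text
top knobs now [351 188   9   9  60] [ 0.5872 -0.2564  0.1088] [ 588.2 -256. ] [25.  23.4] 26.0
top knobs now [386 188   9   9  62] [ 0.5867 -0.3651  0.1105] [ 588.2 -366.7] [22.1 25.1] 45.1
now grasp [ 0.5475 -0.1014  0.1985] yaw 0.14 F [-0.6 -0.3  0.1] t 34.025
shift [0.0009 0.0003 0.1045] turn [-0.001   0.0025  0.0024]
```

Finger 2 is aside as well. Finger 1 gets the same treatment.

Emit:
carry_out(targets=[{"hand": 70,"x": 0.001,"y": 0,"z": 0.04,"ax": -0.001,"ay": 0.002,"az": 0.002},{"hand": 70,"x": 0.001,"y": 0,"z": 0.08,"ax": -0.001,"ay": 0.002,"az": 0.002},{"hand": 50,"x": 0.001,"y": 0,"z": 0.104,"ax": -0.001,"ay": 0.002,"az": 0.002},{"hand": 0,"x": 0.001,"y": 0,"z": 0.104,"ax": -0.001,"ay": 0.002,"az": 0.002},{"hand": 0,"x": 0.001,"y": 0,"z": 0.104,"ax": -0.001,"ay": 0.002,"az": 0.002},{"hand": 0,"x": 0.001,"y": 0,"z": 0.104,"ax": -0.001,"ay": 0.002,"az": 0.002},{"hand": 0,"x": 0.001,"y": 0,"z": 0.104,"ax": -0.001,"ay": 0.002,"az": 0.002},{"hand": 0,"x": 0.001,"y": 0,"z": 0.104,"ax": -0.001,"ay": 0.002,"az": 0.002}], newtons=60)

```text
t: 35.02
tool_pos: [0.5495, -0.1011, 0.2639]
orientation: [-3.142, 0.003, -0.004]
force: [-2.0, 4.2, 7.1]
opening: 0.0254
gripper_force: 60.0
```

Emit:
carry_out(targets=[{"hand": 0,"x": 0,"y": 0,"z": 0,"ax": 0,"ay": 0,"az": 0},{"hand": 0,"x": 0,"y": 0,"z": 0,"ax": 0,"ay": 0,"az": 0},{"hand": 0,"x": 0,"y": 0,"z": 0,"ax": 0,"ay": 0,"az": 0},{"hand": 0,"x": 0,"y": 0,"z": -0.005,"ax": 0,"ay": 0,"az": 0},{"hand": 0,"x": 0,"y": 0,"z": -0.01,"ax": 0,"ay": 0,"az": 0},{"hand": 0,"x": 0,"y": 0,"z": -0.016,"ax": 0,"ay": 0,"az": 0},{"hand": 0,"x": 0,"y": 0,"z": -0.022,"ax": 0,"ay": 0,"az": 0},{"hand": 0,"x": 0,"y": 0,"z": -0.022,"ax": 0,"ay": 0,"az": 0}])

```text
t: 36.02
tool_pos: [0.5494, -0.1011, 0.2837]
orientation: [-3.141, 0.003, -0.004]
force: [9.3, 2.0, -15.1]
opening: 0.0254
gripper_force: 60.0
```

Emit:
carry_out(targets=[{"hand": 0,"x": 0.0005,"y": 0.0067,"z": 0,"ax": 0,"ay": 0,"az": -0.15},{"hand": 0,"x": 0.002,"y": 0.0133,"z": 0,"ax": 0,"ay": 0,"az": -0.3},{"hand": 0,"x": 0.0045,"y": 0.0196,"z": 0,"ax": 0,"ay": 0,"az": -0.45},{"hand": 0,"x": 0.0079,"y": 0.0254,"z": 0,"ax": 0,"ay": 0,"az": -0.6},{"hand": 0,"x": 0.0121,"y": 0.0307,"z": 0,"ax": 0,"ay": 0,"az": -0.75},{"hand": 0,"x": 0.017,"y": 0.0352,"z": 0,"ax": 0,"ay": 0,"az": -0.9},{"hand": 0,"x": 0.0226,"y": 0.039,"z": 0,"ax": 0,"ay": 0,"az": -1.05},{"hand": 0,"x": 0.0287,"y": 0.0419,"z": 0,"ax": 0,"ay": 0,"az": -1.2}])

```text
t: 37.02
tool_pos: [0.5787, -0.1418, 0.2832]
orientation: [-2.589, -1.778, -0.008]
force: [12.6, 11.5, -13.7]
opening: 0.0251
gripper_force: 60.0
```

Emit:
carry_out(targets=[{"hand": 0,"x": 0.0005,"y": 0.0067,"z": 0,"ax": 0,"ay": 0,"az": -0.15},{"hand": 0,"x": 0.0014,"y": 0.0111,"z": 0,"ax": 0,"ay": 0,"az": -0.25},{"hand": 0,"x": 0.0014,"y": 0.0111,"z": 0,"ax": 0,"ay": 0,"az": -0.25},{"hand": 0,"x": 0.0014,"y": 0.0111,"z": 0,"ax": 0,"ay": 0,"az": -0.25}])

```text
t: 37.52
tool_pos: [0.5893, -0.1441, 0.2829]
orientation: [-2.352, -2.081, -0.008]
force: [12.5, 10.6, -14.8]
opening: 0.0249
gripper_force: 60.0
```

Emit:
carry_out(targets=[{"hand": 0,"x": 0,"y": 0,"z": 0.006,"ax": 0,"ay": 0,"az": 0},{"hand": 0,"x": 0,"y": 0,"z": 0.012,"ax": 0,"ay": 0,"az": 0},{"hand": 0,"x": 0,"y": 0,"z": 0.018,"ax": 0,"ay": 0,"az": 0},{"hand": 0,"x": 0,"y": 0,"z": 0.021,"ax": 0,"ay": 0,"az": 0},{"hand": 70,"x": 0,"y": 0,"z": 0.021,"ax": 0,"ay": 0,"az": 0},{"hand": 70,"x": 0,"y": 0,"z": 0.021,"ax": 0,"ay": 0,"az": 0},{"hand": 70,"x": 0,"y": 0,"z": 0.021,"ax": 0,"ay": 0,"az": 0},{"hand": 70,"x": 0,"y": 0,"z": 0.021,"ax": 0,"ay": 0,"az": 0}])

```text
t: 38.52
tool_pos: [0.5884, -0.1465, 0.2636]
orientation: [2.353, 2.079, 0.001]
force: [0.4, 0.2, 0.5]
opening: 0.0604
gripper_force: 0.0
```

Emit:
carry_out(targets=[{"hand": 70,"x": 0,"y": 0,"z": 0,"ax": 0,"ay": 0,"az": 0},{"hand": 70,"x": 0,"y": 0,"z": -0.02,"ax": 0,"ay": 0,"az": 0},{"hand": 70,"x": 0,"y": 0,"z": -0.06,"ax": 0,"ay": 0,"az": 0},{"hand": 70,"x": 0,"y": 0,"z": -0.106,"ax": 0,"ay": 0,"az": 0},{"hand": 70,"x": 0,"y": 0,"z": -0.106,"ax": 0,"ay": 0,"az": 0},{"hand": 70,"x": 0,"y": 0,"z": -0.106,"ax": 0,"ay": 0,"az": 0}])

```text
t: 39.28
tool_pos: [0.5883, -0.1462, 0.3701]
orientation: [2.352, 2.08, 0.001]
force: [0.6, 0.5, -0.9]
opening: 0.0648
gripper_force: 0.0
```

Run:
```python
from fix import *
goal((.43,-.212,.236,0))
```

```text
now grasp [ 0.5886 -0.1463  0.2031] yaw 82.95 F [ 0.6  0.5 -0.9] t 39.275
shift [-0.0847 -0.149  -0.0331] turn [ 1.9000e-03 -9.0000e-04  1.4478e+00]
```

Emit:
carry_out(targets=[{"hand": 70,"x": -0.085,"y": -0.149,"z": -0.033,"ax": 0.002,"ay": -0.001,"az": 1.448},{"hand": 70,"x": -0.085,"y": -0.149,"z": -0.033,"ax": 0.002,"ay": -0.001,"az": 1.448},{"hand": 70,"x": -0.085,"y": -0.149,"z": -0.033,"ax": 0.002,"ay": -0.001,"az": 1.448},{"hand": 70,"x": -0.085,"y": -0.149,"z": -0.033,"ax": 0.002,"ay": -0.001,"az": 1.448},{"hand": 70,"x": -0.085,"y": -0.149,"z": -0.033,"ax": 0.002,"ay": -0.001,"az": 1.448},{"hand": 70,"x": -0.085,"y": -0.149,"z": -0.033,"ax": 0.002,"ay": -0.001,"az": 1.448},{"hand": 70,"x": -0.085,"y": -0.149,"z": -0.033,"ax": 0.002,"ay": -0.001,"az": 1.448},{"hand": 70,"x": -0.085,"y": -0.149,"z": -0.033,"ax": 0.002,"ay": -0.001,"az": 1.448}])

```text
t: 40.28
tool_pos: [0.4296, -0.212, 0.4005]
orientation: [-3.14, 0.009, 0.006]
force: [-0.6, 0.1, -0.9]
opening: 0.0651
gripper_force: 0.0
```

Emit:
carry_out(targets=[{"hand": 70,"x": 0,"y": 0,"z": 0,"ax": 0,"ay": 0,"az": 0},{"hand": 70,"x": 0,"y": 0,"z": 0,"ax": 0,"ay": 0,"az": 0},{"hand": 70,"x": 0,"y": 0,"z": 0,"ax": 0,"ay": 0,"az": 0}])

```text
t: 40.65
tool_pos: [0.4299, -0.2122, 0.4018]
orientation: [-3.141, -0.002, 0.003]
force: [0.2, -0.0, -0.3]
opening: 0.065
gripper_force: 0.0
```

Run:
```python
from fix import *
for n in ['wrist','top']:
    p,im,d=snap(n,n+'_g.png'); W=cloud(p,d); X,Y,Z=W[...,0],W[...,1],W[...,2]
    roi=(X>.4)&(X<.64)&(Y<-.05)&(Y>-.45)
    comp(W,roi&(Z>.1)&(Z<.12),n+' knobs now')
    comp(W,roi&(Z>.049)&(Z<.061)&(X<.58),n+' blanks')
    comp(W,roi&(Z>.038)&(Z<.049)&(X<.58),n+' lower')
comp(W,(X>.42)&(X<.7)&(Y>.28)&(Y<.58)&(Z>.022)&(Z<.05),'tray')
goal((.5,-.3205,.2,0))
```

```text
wrist knobs now [168   0  26  21 273] [ 0.588  -0.1068  0.11  ] [ 589.9 -104.2] [ 7.5 17.3] 45.0
wrist knobs now [218   0  34  32 880] [ 0.5869 -0.1461  0.1101] [ 586.6 -145.1] [25.2 20.5] 89.9
wrist knobs now [353   0  33  31 833] [ 0.587  -0.2539  0.1102] [ 586.8 -254.8] [20. 26.] 0.4
wrist knobs now [435   0  25  19 247] [ 0.5891 -0.314   0.1096] [ 590.8 -316.2] [17.1  6.9] 49.1
wrist knobs now [483   0  39  31 952] [ 0.5873 -0.3617  0.11  ] [ 587.3 -363.6] [25.8 21.2] 82.5
wrist knobs now [303   2  23  18 168] [ 0.5869 -0.2102  0.1107] [ 589.  -210.3] [ 7.5 17.6] 2.8
wrist blanks [459  39  33  26 159] [ 0.563  -0.3649  0.0567] [ 566.4 -368.8] [41.1 14.1] 49.3
wrist blanks [ 390   49   54  131 5099] [ 0.5094 -0.3191  0.0565] [ 505.2 -321.1] [ 51.3 131.8] 89.7
wrist blanks [ 187   50   55  131 5088] [ 0.5083 -0.1017  0.0565] [ 504.4 -101.7] [ 51.5 131.7] 89.4
wrist blanks [ 295   50   40  131 4777] [ 0.5104 -0.2103  0.0565] [ 504.5 -210.2] [131.7  40.1] 0.5
wrist blanks [358  52  26  13  70] [ 0.5606 -0.2637  0.0559] [ 560.8 -265.7] [26.7  7.4] 68.0
wrist blanks [249  54  27  11  6
[... 407 characters left out ...]
7.5 -145.7] [22.  23.2] 89.2
top knobs now [351 188   9   8  56] [ 0.5879 -0.2564  0.1099] [ 588.4 -256.4] [22.7 25.3] 1.6
top knobs now [386 188   9   9  57] [ 0.5875 -0.3654  0.1092] [ 588.2 -366.3] [23.6 23.7] 20.7
top blanks [298 200  15  41 424] [ 0.5063 -0.1018  0.0555] [ 503.2 -102.1] [ 41.7 130.7] 85.3
top blanks [368 200  13  25 246] [ 0.5328 -0.3239  0.056 ] [ 529.8 -321.3] [39.8 77.8] 89.5
tray [100 161  24  25 278] [0.6717 0.5572 0.0288] [670.8 559.3] [ 45.  104.9] 53.2
tray [114 183  64  47 414] [0.5535 0.4463 0.0322] [548.4 425.1] [150.8 203.2] 1.5
now grasp [ 0.4297 -0.2122  0.2351] yaw 0.05 F [ 0.2  0.4 -0.5] t 40.75
shift [0.07   0.1083 0.0349] turn [-0.0005  0.0014  0.0008]
```

View pics/wrist_g.png

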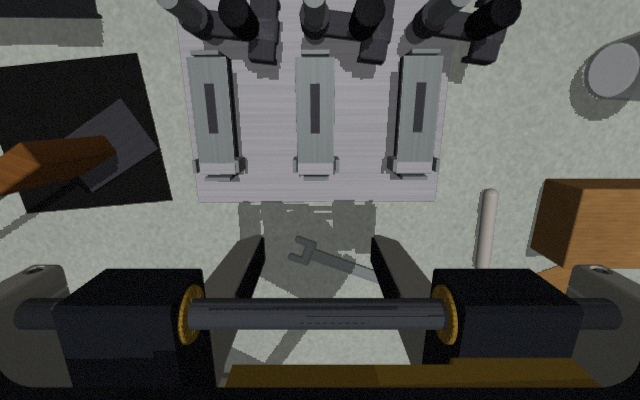

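The wrist picture shows the three blanks uncovered at columns 213, 315 and 415. The fingers are swung aside at the top of the picture. The tray is unchanged at (0.548, 0.425). I'll take blank 3.

Emit:
carry_out(targets=[{"hand": 60,"x": 0.037,"y": 0.054,"z": 0.018,"ax": 0,"ay": 0.001,"az": 0},{"hand": 60,"x": 0.074,"y": 0.108,"z": 0.035,"ax": 0,"ay": 0.001,"az": 0},{"hand": 60,"x": 0.074,"y": 0.108,"z": 0.035,"ax": 0,"ay": 0.001,"az": 0},{"hand": 60,"x": 0.074,"y": 0.108,"z": 0.075,"ax": 0,"ay": 0.001,"az": 0},{"hand": 60,"x": 0.074,"y": 0.108,"z": 0.115,"ax": 0,"ay": 0.001,"az": 0},{"hand": 60,"x": 0.074,"y": 0.108,"z": 0.145,"ax": 0,"ay": 0.001,"az": 0},{"hand": 60,"x": 0.074,"y": 0.108,"z": 0.145,"ax": 0,"ay": 0.001,"az": 0},{"hand": 60,"x": 0.074,"y": 0.108,"z": 0.145,"ax": 0,"ay": 0.001,"az": 0}], newtons=40)

```text
t: 41.75
tool_pos: [0.5043, -0.3203, 0.259]
orientation: [3.141, 0.0, 0.002]
force: [0.0, -0.3, 0.1]
opening: 0.0562
gripper_force: 0.0
```

Run:
```python
from fix import *
goal((.504,-.3205,.064,0))
```

```text
now grasp [ 0.5045 -0.3205  0.092 ] yaw 0.01 F [ 0.  -0.3  0.1] t 41.75
shift [-0.0003  0.0002  0.028 ] turn [ 0.0009 -0.0016  0.0002]
```

Emit:
carry_out(targets=[{"hand": 60,"x": 0,"y": 0,"z": 0.014,"ax": 0,"ay": -0.001,"az": 0},{"hand": 60,"x": 0,"y": 0,"z": 0.028,"ax": 0,"ay": -0.001,"az": 0},{"hand": 60,"x": 0,"y": 0,"z": 0.028,"ax": 0,"ay": -0.001,"az": 0},{"hand": 0,"x": 0,"y": 0,"z": 0.028,"ax": 0,"ay": -0.001,"az": 0},{"hand": 0,"x": 0,"y": 0,"z": 0.028,"ax": 0,"ay": -0.001,"az": 0},{"hand": 0,"x": 0,"y": 0,"z": 0.028,"ax": 0,"ay": -0.001,"az": 0},{"hand": 0,"x": 0,"y": 0,"z": 0.028,"ax": 0,"ay": -0.001,"az": 0},{"hand": 0,"x": 0,"y": 0,"z": 0.028,"ax": 0,"ay": -0.001,"az": 0}], newtons=40)

```text
t: 42.75
tool_pos: [0.5039, -0.3203, 0.2294]
orientation: [-3.142, 0.0, 0.001]
force: [-0.3, -0.2, 2.6]
opening: 0.0393
gripper_force: 40.0
```

Emit:
carry_out(targets=[{"hand": 0,"x": 0,"y": 0,"z": -0.008,"ax": 0,"ay": 0,"az": 0},{"hand": 0,"x": 0,"y": 0,"z": -0.02,"ax": 0,"ay": 0,"az": 0},{"hand": 0,"x": 0,"y": 0,"z": -0.045,"ax": 0,"ay": 0,"az": 0},{"hand": 0,"x": 0,"y": 0,"z": -0.08,"ax": 0,"ay": 0,"az": 0},{"hand": 0,"x": 0,"y": 0,"z": -0.12,"ax": 0,"ay": 0,"az": 0},{"hand": 0,"x": 0,"y": 0,"z": -0.145,"ax": 0,"ay": 0,"az": 0},{"hand": 0,"x": 0,"y": 0,"z": -0.145,"ax": 0,"ay": 0,"az": 0}])

```text
t: 43.62
tool_pos: [0.5046, -0.3207, 0.3776]
orientation: [3.138, -0.0, 0.005]
force: [0.9, 0.0, -3.1]
opening: 0.0394
gripper_force: 40.0
```

Emit:
carry_out(targets=[{"hand": 0,"x": 0,"y": -0.025,"z": 0,"ax": 0,"ay": 0,"az": 0},{"hand": 0,"x": 0,"y": -0.07,"z": 0,"ax": 0,"ay": 0,"az": 0},{"hand": 0,"x": 0.005,"y": -0.12,"z": 0,"ax": 0,"ay": 0,"az": 0},{"hand": 0,"x": 0.01,"y": -0.17,"z": 0,"ax": 0,"ay": 0,"az": 0},{"hand": 0,"x": 0.015,"y": -0.22,"z": 0,"ax": 0,"ay": 0,"az": 0},{"hand": 0,"x": 0.02,"y": -0.27,"z": 0,"ax": 0,"ay": 0,"az": 0},{"hand": 0,"x": 0.022,"y": -0.32,"z": 0,"ax": 0,"ay": 0,"az": 0},{"hand": 0,"x": 0.022,"y": -0.36,"z": 0,"ax": 0,"ay": 0,"az": 0}])

```text
t: 44.62
tool_pos: [0.5254, 0.0417, 0.3723]
orientation: [-3.141, -0.001, 0.006]
force: [0.6, -0.1, -2.3]
opening: 0.0392
gripper_force: 40.0
```

Emit:
carry_out(targets=[{"hand": 0,"x": 0.002,"y": -0.05,"z": 0,"ax": 0,"ay": 0,"az": 0},{"hand": 0,"x": 0.005,"y": -0.1,"z": 0,"ax": 0,"ay": 0,"az": 0},{"hand": 0,"x": 0.01,"y": -0.15,"z": 0,"ax": 0,"ay": 0,"az": 0},{"hand": 0,"x": 0.014,"y": -0.2,"z": 0,"ax": 0,"ay": 0,"az": 0},{"hand": 0,"x": 0.018,"y": -0.25,"z": 0,"ax": 0,"ay": 0,"az": 0},{"hand": 0,"x": 0.022,"y": -0.3,"z": 0,"ax": 0,"ay": 0,"az": 0},{"hand": 0,"x": 0.022,"y": -0.33,"z": 0,"ax": 0,"ay": 0,"az": 0},{"hand": 0,"x": 0.022,"y": -0.347,"z": 0,"ax": 0,"ay": 0,"az": 0}])

```text
t: 45.62
tool_pos: [0.5474, 0.388, 0.372]
orientation: [3.141, 0.002, -0.006]
force: [-0.2, -1.0, -1.8]
opening: 0.0393
gripper_force: 40.0
```

Run:
```python
from fix import *
for n in ['top','scene']:
    p,im,d=snap(n,n+'_h.png'); W=cloud(p,d); X,Y,Z=W[...,0],W[...,1],W[...,2]
    comp(W,(X>.42)&(X<.66)&(Y>.28)&(Y<.56)&(Z>.022)&(Z<.05),n+' tray')
    comp(W,(X>.42)&(X<.66)&(Y>.38)&(Y<.55)&(Z>.175)&(Z<.215),n+' held')
goal((.548,.463,.026,0))
```

```text
top tray [158 183  20  46 138] [0.5703 0.3283 0.032 ] [556.  335.5] [158.3  57.1] 18.9
top tray [135 228  35   2  46] [0.4759 0.4166 0.0337] [474.7 400.1] [  3.5 110.9] 0.5
top held [130 209  10  12  90] [0.5042 0.392  0.1978] [504.1 392.9] [25.5 31.4] 89.1
scene tray [395 305  87  88 524] [0.581  0.4517 0.0338] [549.1 430.3] [152.7 200.4] 1.6
scene held [422 309  30  26 344] [0.5725 0.3961 0.1995] [574.3 400.6] [43.4 72.4] 86.7
now grasp [0.5471 0.3876 0.2057] yaw 0.08 F [-0.1  0.1 -2.2] t 45.725
shift [ 0.0011 -0.0754  0.1797] turn [0.0005 0.0031 0.0013]
```

Emit:
carry_out(targets=[{"hand": 0,"x": 0.001,"y": 0,"z": 0.04,"ax": 0,"ay": 0.003,"az": 0},{"hand": 0,"x": 0.001,"y": 0,"z": 0.08,"ax": 0,"ay": 0.003,"az": 0},{"hand": 0,"x": 0.001,"y": 0,"z": 0.12,"ax": 0,"ay": 0.003,"az": 0},{"hand": 0,"x": 0.001,"y": 0,"z": 0.15,"ax": 0,"ay": 0.003,"az": 0},{"hand": 0,"x": 0.001,"y": 0,"z": 0.17,"ax": 0,"ay": 0.003,"az": 0},{"hand": 0,"x": 0.001,"y": 0,"z": 0.178,"ax": 0,"ay": 0.003,"az": 0},{"hand": 0,"x": 0.001,"y": 0,"z": 0.1805,"ax": 0,"ay": 0.003,"az": 0},{"hand": 0,"x": 0.001,"y": 0,"z": 0.1805,"ax": 0,"ay": 0.003,"az": 0}])

```text
t: 46.72
tool_pos: [0.5495, 0.387, 0.1951]
orientation: [-3.14, 0.0, -0.005]
force: [-0.5, 0.5, -2.2]
opening: 0.0393
gripper_force: 40.0
```

Emit:
carry_out(targets=[{"hand": 48,"x": 0,"y": 0,"z": 0,"ax": 0,"ay": 0,"az": 0},{"hand": 54,"x": 0,"y": 0,"z": 0,"ax": 0,"ay": 0,"az": 0},{"hand": 60,"x": 0,"y": 0,"z": 0,"ax": 0,"ay": 0,"az": 0},{"hand": 60,"x": 0,"y": 0,"z": 0,"ax": 0,"ay": 0,"az": 0},{"hand": 60,"x": 0,"y": 0,"z": -0.03,"ax": 0,"ay": 0,"az": 0},{"hand": 60,"x": 0,"y": 0,"z": -0.08,"ax": 0,"ay": 0,"az": 0},{"hand": 60,"x": 0,"y": 0,"z": -0.13,"ax": 0,"ay": 0,"az": 0},{"hand": 60,"x": 0,"y": 0,"z": -0.17,"ax": 0,"ay": 0,"az": 0}])

```text
t: 47.72
tool_pos: [0.5487, 0.3868, 0.3664]
orientation: [-3.14, 0.0, -0.005]
force: [-0.6, 0.5, 0.6]
opening: 0.0558
gripper_force: 0.0
```

Run:
```python
from fix import *
goal((.52,.1,.2,0),(.504,-.2107,.2,0))
```

```text
now grasp [0.5492 0.387  0.1994] yaw -0.01 F [-0.6  0.5  0.6] t 47.725
shift [-0.0286  0.2868 -0.0011] turn [-0.0014 -0.0034 -0.0002]
shift [-0.0446  0.5975 -0.0016] turn [-0.0014 -0.0034 -0.0002]
```

Emit:
carry_out(targets=[{"hand": 60,"x": -0.005,"y": 0.04,"z": 0,"ax": -0.001,"ay": -0.003,"az": 0},{"hand": 60,"x": -0.01,"y": 0.1,"z": 0,"ax": -0.001,"ay": -0.003,"az": 0},{"hand": 60,"x": -0.015,"y": 0.16,"z": 0,"ax": -0.001,"ay": -0.003,"az": 0},{"hand": 60,"x": -0.02,"y": 0.22,"z": 0,"ax": -0.001,"ay": -0.003,"az": 0},{"hand": 60,"x": -0.025,"y": 0.28,"z": 0,"ax": -0.001,"ay": -0.003,"az": 0},{"hand": 60,"x": -0.03,"y": 0.34,"z": 0,"ax": -0.001,"ay": -0.003,"az": 0},{"hand": 60,"x": -0.035,"y": 0.4,"z": 0,"ax": -0.001,"ay": -0.003,"az": 0},{"hand": 60,"x": -0.035,"y": 0.4,"z": 0,"ax": -0.001,"ay": -0.003,"az": 0}])

```text
t: 48.72
tool_pos: [0.5131, -0.0169, 0.3637]
orientation: [3.14, -0.009, -0.001]
force: [0.9, 0.4, 0.1]
opening: 0.0557
gripper_force: 0.0
```

Emit:
carry_out(targets=[{"hand": 60,"x": -0.002,"y": 0.05,"z": 0,"ax": 0,"ay": 0,"az": 0},{"hand": 60,"x": -0.005,"y": 0.1,"z": 0,"ax": 0,"ay": 0,"az": 0},{"hand": 60,"x": -0.008,"y": 0.15,"z": 0,"ax": 0,"ay": 0,"az": 0},{"hand": 60,"x": -0.01,"y": 0.185,"z": 0,"ax": 0,"ay": 0,"az": 0},{"hand": 60,"x": -0.01,"y": 0.1975,"z": 0,"ax": 0,"ay": 0,"az": 0},{"hand": 60,"x": -0.01,"y": 0.1975,"z": 0,"ax": 0,"ay": 0,"az": 0},{"hand": 60,"x": -0.01,"y": 0.1975,"z": 0,"ax": 0,"ay": 0,"az": 0}])

```text
t: 49.6
tool_pos: [0.5038, -0.2094, 0.3635]
orientation: [-3.142, -0.002, 0.002]
force: [0.2, -0.8, -0.9]
opening: 0.0556
gripper_force: 0.0
```

Run:
```python
from fix import *
p,im,d=snap('top','top_i.png'); W=cloud(p,d); X,Y,Z=W[...,0],W[...,1],W[...,2]
comp(W,(X>.38)&(X<.7)&(Y>.25)&(Y<.6)&(Z>.022)&(Z<.05),'tray')
comp(W,(abs(X-.479)<.1)&(abs(Y-.087)<.1)&(Z>.1)&(Z<.13),'handle')
cv2.imwrite('pics/ci.png',cv2.resize(im[170:270,100:300],None,fx=3.8,fy=3.8,interpolation=cv2.INTER_CUBIC))
goal((.504,-.2107,.063,0))
```

```text
tray [ 94 161  30  33 397] [0.6586 0.5672 0.0288] [657.6 569.2] [ 45.2 138.5] 52.6
tray [114 183  64  47 425] [0.5526 0.4499 0.0317] [548.4 426.3] [150.7 204.3] 1.3
handle [240 225  21  16 177] [0.4575 0.0662 0.1171] [458.3  66.7] [26.7 60.5] 30.7
now grasp [ 0.5035 -0.2094  0.1965] yaw 0.08 F [0.1 0.6 0.2] t 49.65
shift [0.0004 0.0013 0.1335] turn [0.0001 0.0014 0.0014]
```

View pics/ci.png

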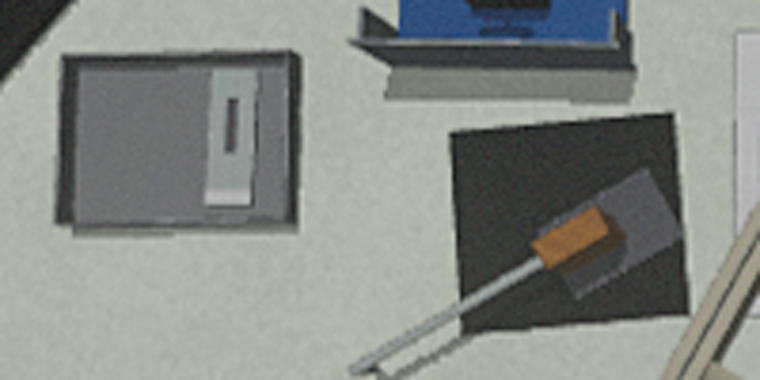

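The crop shows blank 3 flat in the tray at (230,140). The rod has been knocked: its handle is at (570,237), measured as (0.458, 0.067). I'll move it back at the end. Blank 2 is next.

Emit:
carry_out(targets=[{"hand": 60,"x": 0,"y": 0.001,"z": 0.04,"ax": 0,"ay": 0.001,"az": 0.001},{"hand": 60,"x": 0,"y": 0.001,"z": 0.08,"ax": 0,"ay": 0.001,"az": 0.001},{"hand": 60,"x": 0,"y": 0.001,"z": 0.115,"ax": 0,"ay": 0.001,"az": 0.001},{"hand": 60,"x": 0,"y": 0.001,"z": 0.132,"ax": 0,"ay": 0.001,"az": 0.001},{"hand": 60,"x": 0,"y": 0.001,"z": 0.132,"ax": 0,"ay": 0.001,"az": 0.001},{"hand": 0,"x": 0,"y": 0.001,"z": 0.132,"ax": 0,"ay": 0.001,"az": 0.001},{"hand": 0,"x": 0,"y": 0.001,"z": 0.132,"ax": 0,"ay": 0.001,"az": 0.001},{"hand": 0,"x": 0,"y": 0.001,"z": 0.132,"ax": 0,"ay": 0.001,"az": 0.001}], newtons=40)

```text
t: 50.65
tool_pos: [0.5042, -0.2118, 0.2334]
orientation: [3.141, -0.002, 0.004]
force: [1.3, 3.9, 6.8]
opening: 0.0391
gripper_force: 40.0
```

Emit:
carry_out(targets=[{"hand": 0,"x": 0,"y": 0,"z": 0,"ax": 0,"ay": 0,"az": 0},{"hand": 0,"x": 0,"y": 0,"z": 0,"ax": 0,"ay": 0,"az": 0},{"hand": 0,"x": 0,"y": 0,"z": -0.008,"ax": 0,"ay": 0,"az": 0},{"hand": 0,"x": 0,"y": 0,"z": -0.025,"ax": 0,"ay": 0,"az": 0},{"hand": 0,"x": 0,"y": 0,"z": -0.06,"ax": 0,"ay": 0,"az": 0},{"hand": 0,"x": 0,"y": 0,"z": -0.1,"ax": 0,"ay": 0,"az": 0},{"hand": 0,"x": 0,"y": 0,"z": -0.14,"ax": 0,"ay": 0,"az": 0},{"hand": 0,"x": 0,"y": 0,"z": -0.14,"ax": 0,"ay": 0,"az": 0}])

```text
t: 51.65
tool_pos: [0.5042, -0.2125, 0.377]
orientation: [3.137, -0.002, 0.01]
force: [-0.6, -0.1, -2.2]
opening: 0.0395
gripper_force: 40.0
```

Emit:
carry_out(targets=[{"hand": 0,"x": 0,"y": -0.025,"z": 0,"ax": 0,"ay": 0,"az": 0},{"hand": 0,"x": 0,"y": -0.07,"z": 0,"ax": 0,"ay": 0,"az": 0},{"hand": 0,"x": 0.005,"y": -0.12,"z": 0,"ax": 0,"ay": 0,"az": 0},{"hand": 0,"x": 0.01,"y": -0.17,"z": 0,"ax": 0,"ay": 0,"az": 0},{"hand": 0,"x": 0.015,"y": -0.22,"z": 0,"ax": 0,"ay": 0,"az": 0},{"hand": 0,"x": 0.02,"y": -0.27,"z": 0,"ax": 0,"ay": 0,"az": 0},{"hand": 0,"x": 0.022,"y": -0.32,"z": 0,"ax": 0,"ay": 0,"az": 0},{"hand": 0,"x": 0.022,"y": -0.36,"z": 0,"ax": 0,"ay": 0,"az": 0}])

```text
t: 52.65
tool_pos: [0.5251, 0.1499, 0.3701]
orientation: [3.14, -0.001, -0.004]
force: [0.6, -0.2, -2.0]
opening: 0.0389
gripper_force: 40.0
```

Emit:
carry_out(targets=[{"hand": 0,"x": 0.002,"y": -0.05,"z": 0,"ax": 0,"ay": 0,"az": 0},{"hand": 0,"x": 0.005,"y": -0.1,"z": 0,"ax": 0,"ay": 0,"az": 0},{"hand": 0,"x": 0.01,"y": -0.15,"z": 0,"ax": 0,"ay": 0,"az": 0},{"hand": 0,"x": 0.014,"y": -0.2,"z": 0,"ax": 0,"ay": 0,"az": 0},{"hand": 0,"x": 0.018,"y": -0.25,"z": 0,"ax": 0,"ay": 0,"az": 0},{"hand": 0,"x": 0.022,"y": -0.29,"z": 0,"ax": 0,"ay": 0,"az": 0},{"hand": 0,"x": 0.022,"y": -0.314,"z": 0,"ax": 0,"ay": 0,"az": 0},{"hand": 0,"x": 0.022,"y": -0.314,"z": 0,"ax": 0,"ay": 0,"az": 0}])

```text
t: 53.65
tool_pos: [0.5473, 0.4634, 0.369]
orientation: [3.139, 0.001, -0.004]
force: [0.3, -1.1, -3.1]
opening: 0.0391
gripper_force: 40.0
```

Run:
```python
from fix import *
p,im,d=snap('scene'); W=cloud(p,d); X,Y,Z=W[...,0],W[...,1],W[...,2]
comp(W,(X>.42)&(X<.66)&(Y>.28)&(Y<.56)&(Z>.022)&(Z<.05),' tray')
goal((.549,.465,.026,0))
```

```text
tray [395 305  87  88 501] [0.5887 0.4168 0.0335] [549.8 430.4] [153.1 199.8] 1.4
now grasp [0.5473 0.4619 0.2024] yaw -0.01 F [-0.  -0.1 -1.7] t 53.7
shift [ 0.0017 -0.0032  0.1763] turn [ 0.0027  0.0023 -0.0002]
```

Emit:
carry_out(targets=[{"hand": 0,"x": 0.002,"y": -0.003,"z": 0.04,"ax": 0.002,"ay": 0.002,"az": 0},{"hand": 0,"x": 0.002,"y": -0.003,"z": 0.08,"ax": 0.002,"ay": 0.002,"az": 0},{"hand": 0,"x": 0.002,"y": -0.003,"z": 0.12,"ax": 0.002,"ay": 0.002,"az": 0},{"hand": 0,"x": 0.002,"y": -0.003,"z": 0.15,"ax": 0.002,"ay": 0.002,"az": 0},{"hand": 0,"x": 0.002,"y": -0.003,"z": 0.168,"ax": 0.002,"ay": 0.002,"az": 0},{"hand": 0,"x": 0.002,"y": -0.003,"z": 0.176,"ax": 0.002,"ay": 0.002,"az": 0},{"hand": 0,"x": 0.002,"y": -0.003,"z": 0.178,"ax": 0.002,"ay": 0.002,"az": 0},{"hand": 0,"x": 0.002,"y": -0.003,"z": 0.178,"ax": 0.002,"ay": 0.002,"az": 0}])

```text
t: 54.7
tool_pos: [0.5506, 0.4654, 0.1947]
orientation: [-3.139, 0.002, -0.005]
force: [-0.4, -0.1, -1.3]
opening: 0.0393
gripper_force: 40.0
```

Emit:
carry_out(targets=[{"hand": 48,"x": 0,"y": 0,"z": 0,"ax": 0,"ay": 0,"az": 0},{"hand": 54,"x": 0,"y": 0,"z": 0,"ax": 0,"ay": 0,"az": 0},{"hand": 60,"x": 0,"y": 0,"z": 0,"ax": 0,"ay": 0,"az": 0},{"hand": 60,"x": 0,"y": 0,"z": 0,"ax": 0,"ay": 0,"az": 0},{"hand": 60,"x": 0,"y": 0,"z": -0.03,"ax": 0,"ay": 0,"az": 0},{"hand": 60,"x": 0,"y": 0,"z": -0.08,"ax": 0,"ay": 0,"az": 0},{"hand": 60,"x": 0,"y": 0,"z": -0.13,"ax": 0,"ay": 0,"az": 0},{"hand": 60,"x": 0,"y": 0,"z": -0.17,"ax": 0,"ay": 0,"az": 0}])

```text
t: 55.7
tool_pos: [0.5499, 0.4649, 0.366]
orientation: [-3.139, 0.002, -0.005]
force: [0.3, 0.3, -0.2]
opening: 0.0559
gripper_force: 0.0
```

Run:
```python
from fix import *
goal((.504,-.1018,.2,0))
```

```text
now grasp [0.5505 0.4654 0.199 ] yaw -0.07 F [ 0.3  0.3 -0.2] t 55.7
shift [-0.0452  0.5668 -0.0027] turn [-0.0027 -0.0034 -0.0012]
```

Emit:
carry_out(targets=[{"hand": 60,"x": -0.005,"y": 0.04,"z": -0.003,"ax": -0.003,"ay": -0.003,"az": 0},{"hand": 60,"x": -0.01,"y": 0.1,"z": -0.003,"ax": -0.003,"ay": -0.003,"az": 0},{"hand": 60,"x": -0.015,"y": 0.16,"z": -0.003,"ax": -0.003,"ay": -0.003,"az": 0},{"hand": 60,"x": -0.02,"y": 0.22,"z": -0.003,"ax": -0.003,"ay": -0.003,"az": 0},{"hand": 60,"x": -0.025,"y": 0.28,"z": -0.003,"ax": -0.003,"ay": -0.003,"az": 0},{"hand": 60,"x": -0.03,"y": 0.34,"z": -0.003,"ax": -0.003,"ay": -0.003,"az": 0},{"hand": 60,"x": -0.035,"y": 0.4,"z": -0.003,"ax": -0.003,"ay": -0.003,"az": 0},{"hand": 60,"x": -0.035,"y": 0.4,"z": -0.003,"ax": -0.003,"ay": -0.003,"az": 0}])

```text
t: 56.7
tool_pos: [0.5141, 0.0613, 0.3658]
orientation: [3.139, -0.01, -0.001]
force: [0.1, 0.2, -0.1]
opening: 0.0559
gripper_force: 0.0
```

Emit:
carry_out(targets=[{"hand": 60,"x": -0.003,"y": 0.05,"z": 0,"ax": 0,"ay": 0,"az": 0},{"hand": 60,"x": -0.006,"y": 0.1,"z": 0,"ax": 0,"ay": 0,"az": 0},{"hand": 60,"x": -0.01,"y": 0.15,"z": 0,"ax": 0,"ay": 0,"az": 0},{"hand": 60,"x": -0.01,"y": 0.167,"z": 0,"ax": 0,"ay": 0,"az": 0},{"hand": 60,"x": -0.01,"y": 0.167,"z": 0,"ax": 0,"ay": 0,"az": 0},{"hand": 60,"x": -0.01,"y": 0.167,"z": 0,"ax": 0,"ay": 0,"az": 0},{"hand": 60,"x": -0.01,"y": 0.167,"z": 0,"ax": 0,"ay": 0,"az": 0}])

```text
t: 57.58
tool_pos: [0.5043, -0.1007, 0.3658]
orientation: [3.14, 0.001, -0.002]
force: [0.0, 0.3, 0.3]
opening: 0.0559
gripper_force: 0.0
```

Run:
```python
from fix import *
p,im,d=snap('top','top_j.png'); W=cloud(p,d); X,Y,Z=W[...,0],W[...,1],W[...,2]
comp(W,(X>.44)&(X<.64)&(Y>.28)&(Y<.6)&(Z>.022)&(Z<.05),'tray')
h=cv2.cvtColor(im,cv2.COLOR_BGR2HSV); roi=(X>.48)&(X<.61)&(Y>.335)&(Y<.52)
print(np.percentile(im[roi],[10,50,90],axis=0))
comp(W,roi&(im[...,1]>135),'blank in tray')
goal((.504,-.1018,.063,0))
```

```text
tray [ 94 178  14  15 103] [0.6246 0.5873 0.0283] [616.8 580.4] [38.7 45.5] 88.4
tray [114 183  64  47 412] [0.5524 0.4492 0.0319] [548.5 425.7] [150.8 203.4] 1.4
[[105. 106. 104.]
 [115. 114. 112.]
 [152. 155. 148.]]
blank in tray [130 189  14  36 358] [0.5472 0.4637 0.0092] [549.8 464.5] [ 43.9 118.4] 89.4
blank in tray [154 189  14  35 349] [0.5449 0.3843 0.009 ] [551.6 384.5] [115.2  42.3] 0.5
now grasp [ 0.5041 -0.1011  0.1989] yaw 0.03 F [-0.   0.2 -0.7] t 57.625
shift [-1.000e-04  8.000e-04  1.359e-01] turn [0.0013 0.0013 0.0005]
```

Both blanks lie flat in the tray (top faces at about 10 mm). I'll take blank 1 and stack it on the blank at y = 0.464.

Emit:
carry_out(targets=[{"hand": 60,"x": 0,"y": 0.001,"z": 0.04,"ax": 0.001,"ay": 0.001,"az": 0},{"hand": 60,"x": 0,"y": 0.001,"z": 0.08,"ax": 0.001,"ay": 0.001,"az": 0},{"hand": 60,"x": 0,"y": 0.001,"z": 0.115,"ax": 0.001,"ay": 0.001,"az": 0},{"hand": 60,"x": 0,"y": 0.001,"z": 0.135,"ax": 0.001,"ay": 0.001,"az": 0},{"hand": 60,"x": 0,"y": 0.001,"z": 0.135,"ax": 0.001,"ay": 0.001,"az": 0},{"hand": 0,"x": 0,"y": 0.001,"z": 0.135,"ax": 0.001,"ay": 0.001,"az": 0},{"hand": 0,"x": 0,"y": 0.001,"z": 0.135,"ax": 0.001,"ay": 0.001,"az": 0},{"hand": 0,"x": 0,"y": 0.001,"z": 0.135,"ax": 0.001,"ay": 0.001,"az": 0}], newtons=40)

```text
t: 58.62
tool_pos: [0.5047, -0.1031, 0.2323]
orientation: [3.141, -0.002, 0.004]
force: [0.7, 4.2, 5.3]
opening: 0.0392
gripper_force: 40.0
```

Emit:
carry_out(targets=[{"hand": 0,"x": 0,"y": 0,"z": 0,"ax": 0,"ay": 0,"az": 0},{"hand": 0,"x": 0,"y": 0,"z": 0,"ax": 0,"ay": 0,"az": 0},{"hand": 0,"x": 0,"y": 0,"z": -0.008,"ax": 0,"ay": 0,"az": 0},{"hand": 0,"x": 0,"y": 0,"z": -0.025,"ax": 0,"ay": 0,"az": 0},{"hand": 0,"x": 0,"y": 0,"z": -0.06,"ax": 0,"ay": 0,"az": 0},{"hand": 0,"x": 0,"y": 0,"z": -0.1,"ax": 0,"ay": 0,"az": 0},{"hand": 0,"x": 0,"y": 0,"z": -0.14,"ax": 0,"ay": 0,"az": 0},{"hand": 0,"x": 0,"y": 0,"z": -0.14,"ax": 0,"ay": 0,"az": 0}])

```text
t: 59.62
tool_pos: [0.505, -0.1039, 0.376]
orientation: [3.138, -0.002, 0.011]
force: [0.8, 0.1, -2.4]
opening: 0.0394
gripper_force: 39.9
```

Emit:
carry_out(targets=[{"hand": 0,"x": 0,"y": -0.025,"z": 0,"ax": 0,"ay": 0,"az": 0},{"hand": 0,"x": 0,"y": -0.07,"z": 0,"ax": 0,"ay": 0,"az": 0},{"hand": 0,"x": 0.005,"y": -0.12,"z": 0,"ax": 0,"ay": 0,"az": 0},{"hand": 0,"x": 0.01,"y": -0.17,"z": 0,"ax": 0,"ay": 0,"az": 0},{"hand": 0,"x": 0.015,"y": -0.22,"z": 0,"ax": 0,"ay": 0,"az": 0},{"hand": 0,"x": 0.02,"y": -0.27,"z": 0,"ax": 0,"ay": 0,"az": 0},{"hand": 0,"x": 0.022,"y": -0.32,"z": 0,"ax": 0,"ay": 0,"az": 0},{"hand": 0,"x": 0.022,"y": -0.36,"z": 0,"ax": 0,"ay": 0,"az": 0}])

```text
t: 60.62
tool_pos: [0.5259, 0.2582, 0.3692]
orientation: [3.14, -0.001, -0.003]
force: [1.1, -0.3, -3.1]
opening: 0.0393
gripper_force: 39.9
```

Emit:
carry_out(targets=[{"hand": 0,"x": 0.002,"y": -0.04,"z": 0,"ax": 0,"ay": 0,"az": 0},{"hand": 0,"x": 0.005,"y": -0.08,"z": 0,"ax": 0,"ay": 0,"az": 0},{"hand": 0,"x": 0.01,"y": -0.12,"z": 0,"ax": 0,"ay": 0,"az": 0},{"hand": 0,"x": 0.014,"y": -0.16,"z": 0,"ax": 0,"ay": 0,"az": 0},{"hand": 0,"x": 0.018,"y": -0.19,"z": 0,"ax": 0,"ay": 0,"az": 0},{"hand": 0,"x": 0.022,"y": -0.206,"z": 0,"ax": 0,"ay": 0,"az": 0},{"hand": 0,"x": 0.022,"y": -0.206,"z": 0,"ax": 0,"ay": 0,"az": 0},{"hand": 0,"x": 0.022,"y": -0.206,"z": 0,"ax": 0,"ay": 0,"az": 0}])

```text
t: 61.62
tool_pos: [0.5486, 0.4619, 0.3694]
orientation: [3.139, -0.002, -0.002]
force: [-0.3, 0.2, -2.0]
opening: 0.0393
gripper_force: 39.9
```

Run:
```python
from fix import *
p,im,d=snap('scene'); W=cloud(p,d); X,Y,Z=W[...,0],W[...,1],W[...,2]
comp(W,(X>.42)&(X<.66)&(Y>.28)&(Y<.56)&(Z>.022)&(Z<.05),' tray')
goal((.549,.465,.033,0))
```

```text
tray [395 305  87  89 505] [0.5871 0.4167 0.0336] [549.5 430.3] [152.  199.9] 1.4
now grasp [0.5485 0.4615 0.2028] yaw -0.11 F [ 0.4 -0.9 -1.9] t 61.675
shift [ 0.0005 -0.0035  0.1698] turn [ 0.0017  0.0012 -0.0018]
```

Emit:
carry_out(targets=[{"hand": 0,"x": 0.0005,"y": -0.0035,"z": 0.04,"ax": 0.002,"ay": 0.001,"az": -0.002},{"hand": 0,"x": 0.0005,"y": -0.0035,"z": 0.08,"ax": 0.002,"ay": 0.001,"az": -0.002},{"hand": 0,"x": 0.0005,"y": -0.0035,"z": 0.12,"ax": 0.002,"ay": 0.001,"az": -0.002},{"hand": 0,"x": 0.0005,"y": -0.0035,"z": 0.15,"ax": 0.002,"ay": 0.001,"az": -0.002},{"hand": 0,"x": 0.0005,"y": -0.0035,"z": 0.165,"ax": 0.002,"ay": 0.001,"az": -0.002},{"hand": 0,"x": 0.0005,"y": -0.0035,"z": 0.1705,"ax": 0.002,"ay": 0.001,"az": -0.002},{"hand": 0,"x": 0.0005,"y": -0.0035,"z": 0.1705,"ax": 0.002,"ay": 0.001,"az": -0.002},{"hand": 0,"x": 0.0005,"y": -0.0035,"z": 0.1705,"ax": 0.002,"ay": 0.001,"az": -0.002}])

```text
t: 62.68
tool_pos: [0.5497, 0.4665, 0.202]
orientation: [-3.139, -0.001, -0.005]
force: [0.2, 0.1, -2.3]
opening: 0.0396
gripper_force: 39.9
```

Emit:
carry_out(targets=[{"hand": 48,"x": 0,"y": 0,"z": 0,"ax": 0,"ay": 0,"az": 0},{"hand": 54,"x": 0,"y": 0,"z": 0,"ax": 0,"ay": 0,"az": 0},{"hand": 60,"x": 0,"y": 0,"z": 0,"ax": 0,"ay": 0,"az": 0},{"hand": 60,"x": 0,"y": 0,"z": 0,"ax": 0,"ay": 0,"az": 0},{"hand": 60,"x": 0,"y": 0,"z": -0.03,"ax": 0,"ay": 0,"az": 0},{"hand": 60,"x": 0,"y": 0,"z": -0.08,"ax": 0,"ay": 0,"az": 0},{"hand": 60,"x": 0,"y": 0,"z": -0.13,"ax": 0,"ay": 0,"az": 0},{"hand": 60,"x": 0,"y": 0,"z": -0.17,"ax": 0,"ay": 0,"az": 0}])

```text
t: 63.68
tool_pos: [0.5491, 0.4659, 0.3728]
orientation: [-3.139, -0.001, -0.004]
force: [-0.3, 0.4, 0.4]
opening: 0.0556
gripper_force: 0.0
```

Run:
```python
from fix import *
goal((.47,.2,.24,60),(.4583,.0667,.22,120.7))
```

```text
now grasp [0.5495 0.4664 0.2058] yaw 0.05 F [-0.3  0.4  0.4] t 63.675
shift [-0.0792  0.2658 -0.0351] turn [-0.0012 -0.0036 -1.0464]
shift [-0.0911  0.3991 -0.0155] turn [ 9.0000e-04 -4.3000e-03 -2.1058e+00]
```

Emit:
carry_out(targets=[{"hand": 80,"x": -0.079,"y": 0.266,"z": -0.035,"ax": -0.001,"ay": -0.003,"az": -1.046},{"hand": 80,"x": -0.079,"y": 0.266,"z": -0.035,"ax": -0.001,"ay": -0.003,"az": -1.046},{"hand": 80,"x": -0.079,"y": 0.266,"z": -0.035,"ax": -0.001,"ay": -0.003,"az": -1.046},{"hand": 80,"x": -0.079,"y": 0.266,"z": -0.035,"ax": -0.001,"ay": -0.003,"az": -1.046},{"hand": 80,"x": -0.079,"y": 0.266,"z": -0.035,"ax": -0.001,"ay": -0.003,"az": -1.046},{"hand": 80,"x": -0.079,"y": 0.266,"z": -0.035,"ax": -0.001,"ay": -0.003,"az": -1.046},{"hand": 80,"x": -0.079,"y": 0.266,"z": -0.035,"ax": -0.001,"ay": -0.003,"az": -1.046},{"hand": 80,"x": -0.079,"y": 0.266,"z": -0.035,"ax": -0.001,"ay": -0.003,"az": -1.046}])

```text
t: 64.68
tool_pos: [0.4702, 0.2, 0.4046]
orientation: [2.723, 1.567, -0.002]
force: [-1.4, -0.3, -0.1]
opening: 0.0743
gripper_force: 0.0
```

Run:
```python
from fix import *
p,im,d=snap('top','top_k.png'); W=cloud(p,d); X,Y,Z=W[...,0],W[...,1],W[...,2]
comp(W,(abs(X-.479)<.1)&(abs(Y-.087)<.12)&(Z>.1)&(Z<.13),'handle')
roi=(X>.48)&(X<.61)&(Y>.335)&(Y<.52)
comp(W,roi&(im[...,1]>135),'blank in tray')
goal((.4583,.0667,.21,120.7))
```

```text
handle [240 225  21  16 177] [0.4571 0.0664 0.1171] [458.5  66.3] [26.2 59.4] 31.2
now grasp [0.4699 0.2    0.2374] yaw 59.89 F [ 0.4 -0.8 -0.6] t 64.725
shift [-0.1213  0.0566  0.0276] turn [-1.7000e-03  9.0000e-04 -1.0613e+00]
```

Emit:
carry_out(targets=[{"hand": 80,"x": -0.119,"y": 0.057,"z": 0.028,"ax": -0.002,"ay": 0.001,"az": -1.063},{"hand": 80,"x": -0.119,"y": 0.057,"z": 0.028,"ax": -0.002,"ay": 0.001,"az": -1.063},{"hand": 80,"x": -0.119,"y": 0.057,"z": 0.028,"ax": -0.002,"ay": 0.001,"az": -1.063},{"hand": 80,"x": -0.119,"y": 0.057,"z": 0.028,"ax": -0.002,"ay": 0.001,"az": -1.063},{"hand": 80,"x": -0.119,"y": 0.057,"z": 0.028,"ax": -0.002,"ay": 0.001,"az": -1.063},{"hand": 80,"x": -0.119,"y": 0.057,"z": 0.028,"ax": -0.002,"ay": 0.001,"az": -1.063},{"hand": 80,"x": -0.119,"y": 0.057,"z": 0.028,"ax": -0.002,"ay": 0.001,"az": -1.063},{"hand": 80,"x": -0.119,"y": 0.057,"z": 0.028,"ax": -0.002,"ay": 0.001,"az": -1.063}])

```text
t: 65.72
tool_pos: [0.46, 0.0684, 0.3766]
orientation: [1.555, 2.73, 0.0]
force: [-0.8, 0.7, 0.5]
opening: 0.0744
gripper_force: 0.0
```

Run:
```python
from fix import *
p,im,d=snap('wrist','w_k.png'); W=cloud(p,d); X,Y,Z=W[...,0],W[...,1],W[...,2]
m=(abs(X-.46)<.06)&(abs(Y-.068)<.05)&(Z>.11)&(Z<.13); comp(W,m,'handle')
m=(Z>.07)&(Z<.1)&(X<.46)&(X>.33)&(Y>.1)&(Y<.32); comp(W,m,'bar')
p,im,d=snap('top','top_l.png'); W=cloud(p,d); X,Y,Z=W[...,0],W[...,1],W[...,2]
roi=(X>.48)&(X<.61)&(Y>.335)&(Y<.52)
comp(W,roi&(im[...,1]>135),'blank in tray'); comp(W,(X>.44)&(X<.64)&(Y>.28)&(Y<.6)&(Z>.022)&(Z<.05),'tray')
goal((.460,.069,.1,121))
```

```text
handle [ 303  174   31   68 2043] [0.4585 0.0713 0.1182] [459.5  69.3] [26.  59.4] 31.5
bar [ 312    0   12  165 1881] [0.4048 0.1612 0.0876] [408.6 154.5] [  9.6 131.4] 30.9
blank in tray [129 189  14  36 367] [0.5434 0.464  0.0153] [548.7 464.6] [ 42.8 118.5] 88.2
blank in tray [154 189  14  35 346] [0.5459 0.3847 0.0097] [551.6 386.6] [ 46.  115.5] 88.8
tray [ 93 179  15  15 108] [0.624  0.5879 0.0285] [621.4 589.2] [30.3 60.3] 56.5
tray [114 183  64  47 409] [0.5547 0.4479 0.0319] [548.4 424.7] [150.6 204.1] 1.3
now grasp [0.4601 0.0683 0.2097] yaw 120.74 F [ 0.5 -0.5  0.1] t 65.825
shift [0.0006 0.0003 0.1097] turn [ 0.0004  0.0002 -0.0046]
```

The stack in the tray is flat (top at about 15 mm), and the handle is confirmed at (0.4595, 0.069). I'll re-grip the rod and bring it back to the middle of the mat.

Emit:
carry_out(targets=[{"hand": 80,"x": 0,"y": 0,"z": 0.05,"ax": 0,"ay": 0,"az": -0.005},{"hand": 80,"x": 0,"y": 0,"z": 0.095,"ax": 0,"ay": 0,"az": -0.005},{"hand": 60,"x": 0,"y": 0,"z": 0.109,"ax": 0,"ay": 0,"az": -0.005},{"hand": 40,"x": 0,"y": 0,"z": 0.109,"ax": 0,"ay": 0,"az": -0.005},{"hand": 0,"x": 0,"y": 0,"z": 0.109,"ax": 0,"ay": 0,"az": -0.005},{"hand": 0,"x": 0,"y": 0,"z": 0.109,"ax": 0,"ay": 0,"az": -0.005},{"hand": 0,"x": 0,"y": 0,"z": 0.109,"ax": 0,"ay": 0,"az": -0.005},{"hand": 0,"x": 0,"y": 0,"z": 0.109,"ax": 0,"ay": 0,"az": -0.005}], newtons=50)

```text
t: 66.82
tool_pos: [0.4604, 0.0682, 0.2686]
orientation: [1.542, 2.735, 0.002]
force: [-0.1, 0.9, 5.2]
opening: 0.0258
gripper_force: 50.0
```

Emit:
carry_out(targets=[{"hand": 0,"x": 0,"y": 0,"z": 0,"ax": 0,"ay": 0,"az": 0},{"hand": 0,"x": 0,"y": 0,"z": 0,"ax": 0,"ay": 0,"az": 0},{"hand": 0,"x": 0,"y": 0,"z": 0,"ax": 0,"ay": 0,"az": 0},{"hand": 0,"x": 0,"y": 0,"z": 0,"ax": 0,"ay": 0,"az": 0}])

```text
t: 67.32
tool_pos: [0.4604, 0.0682, 0.2686]
orientation: [1.542, 2.735, 0.002]
force: [-0.8, 1.0, 6.7]
opening: 0.0253
gripper_force: 50.0
```

Emit:
carry_out(targets=[{"hand": 0,"x": 0,"y": 0,"z": -0.01,"ax": 0,"ay": 0,"az": 0},{"hand": 0,"x": 0,"y": 0,"z": -0.03,"ax": 0,"ay": 0,"az": 0},{"hand": 0,"x": 0.002,"y": 0.01,"z": -0.03,"ax": 0,"ay": 0,"az": 0},{"hand": 0,"x": 0.005,"y": 0.02,"z": -0.03,"ax": 0,"ay": 0,"az": 0},{"hand": 0,"x": 0.0075,"y": 0.0275,"z": -0.03,"ax": 0,"ay": 0,"az": 0},{"hand": 0,"x": 0.0075,"y": 0.0275,"z": -0.02,"ax": 0,"ay": 0,"az": 0},{"hand": 0,"x": 0.0075,"y": 0.0275,"z": -0.008,"ax": 0,"ay": 0,"az": 0},{"hand": 0,"x": 0.0075,"y": 0.0275,"z": -0.003,"ax": 0,"ay": 0,"az": 0}])

```text
t: 68.32
tool_pos: [0.4788, 0.0887, 0.2688]
orientation: [-1.542, -2.735, 0.002]
force: [-0.3, -0.1, -5.1]
opening: 0.0256
gripper_force: 50.0
```

Emit:
carry_out(targets=[{"hand": 0,"x": 0,"y": 0,"z": 0.001,"ax": 0,"ay": 0,"az": 0},{"hand": 0,"x": 0,"y": 0,"z": 0.002,"ax": 0,"ay": 0,"az": 0},{"hand": 0,"x": 0,"y": 0,"z": 0.002,"ax": 0,"ay": 0,"az": 0}])

```text
t: 68.7
tool_pos: [0.4798, 0.0888, 0.2689]
orientation: [1.543, 2.736, 0.001]
force: [-1.0, -0.5, -5.0]
opening: 0.0257
gripper_force: 50.0
```

Emit:
carry_out(targets=[{"hand": 0,"x": 0,"y": 0,"z": 0.001,"ax": 0,"ay": 0,"az": 0},{"hand": 0,"x": 0,"y": 0,"z": 0.0015,"ax": 0,"ay": 0,"az": 0},{"hand": 0,"x": 0,"y": 0,"z": 0.0015,"ax": 0,"ay": 0,"az": 0}])

```text
t: 69.08
tool_pos: [0.4799, 0.0888, 0.2686]
orientation: [1.542, 2.736, 0.001]
force: [-5.4, -1.6, 6.2]
opening: 0.0259
gripper_force: 50.0
```

Contact. I'll release, rise, and move well clear.

Emit:
carry_out(targets=[{"hand": 40,"x": 0,"y": 0,"z": 0,"ax": 0,"ay": 0,"az": 0},{"hand": 80,"x": 0,"y": 0,"z": 0,"ax": 0,"ay": 0,"az": 0},{"hand": 80,"x": 0,"y": 0,"z": 0,"ax": 0,"ay": 0,"az": 0},{"hand": 80,"x": 0,"y": 0,"z": 0,"ax": 0,"ay": 0,"az": 0},{"hand": 80,"x": 0,"y": 0,"z": 0,"ax": 0,"ay": 0,"az": 0},{"hand": 80,"x": 0,"y": 0,"z": 0,"ax": 0,"ay": 0,"az": 0},{"hand": 80,"x": 0,"y": 0,"z": 0,"ax": 0,"ay": 0,"az": 0}])

```text
t: 69.95
tool_pos: [0.4797, 0.0888, 0.2672]
orientation: [1.543, 2.736, 0.001]
force: [-1.2, 0.2, 0.0]
opening: 0.0746
gripper_force: 0.0
```

Emit:
carry_out(targets=[{"hand": 80,"x": 0,"y": 0,"z": -0.02,"ax": 0,"ay": 0,"az": 0},{"hand": 80,"x": 0,"y": 0,"z": -0.06,"ax": 0,"ay": 0,"az": 0},{"hand": 80,"x": 0,"y": 0,"z": -0.1,"ax": 0,"ay": 0,"az": 0},{"hand": 80,"x": 0,"y": 0,"z": -0.14,"ax": 0,"ay": 0,"az": 0},{"hand": 80,"x": 0,"y": 0,"z": -0.14,"ax": 0,"ay": 0,"az": 0}])

```text
t: 70.58
tool_pos: [0.4805, 0.0889, 0.4114]
orientation: [1.54, 2.731, 0.007]
force: [-0.6, 0.3, -0.6]
opening: 0.0743
gripper_force: 0.0
```

Emit:
carry_out(targets=[{"hand": 80,"x": -0.06,"y": 0,"z": 0,"ax": 0,"ay": 0,"az": 0},{"hand": 80,"x": -0.12,"y": 0,"z": 0,"ax": 0,"ay": 0,"az": 0},{"hand": 80,"x": -0.18,"y": 0,"z": 0,"ax": 0,"ay": 0,"az": 0},{"hand": 80,"x": -0.22,"y": 0,"z": 0,"ax": 0,"ay": 0,"az": 0},{"hand": 80,"x": -0.25,"y": -0.05,"z": 0,"ax": 0,"ay": 0,"az": 0},{"hand": 80,"x": -0.25,"y": -0.05,"z": 0,"ax": 0,"ay": 0,"az": 0},{"hand": 80,"x": -0.25,"y": -0.05,"z": 0,"ax": 0,"ay": 0,"az": 0}])

```text
t: 71.45
tool_pos: [0.566, -0.1508, 0.4064]
orientation: [-1.544, -2.735, -0.001]
force: [-0.0, 0.0, -0.5]
opening: 0.0743
gripper_force: 0.0
```

Run:
```python
from fix import *
p,im,d=snap('top','top_z.png'); W=cloud(p,d); X,Y,Z=W[...,0],W[...,1],W[...,2]
comp(W,(abs(X-.479)<.1)&(abs(Y-.087)<.12)&(Z>.1)&(Z<.13),'handle')
h=cv2.cvtColor(im,cv2.COLOR_BGR2HSV)
m=((h[...,2]<60)&(X>.36)&(X<.6)&(Y>-.04)&(Y<.22)&(Z<.012)); comp(W,m,'mat')
comp(W,(X>.44)&(X<.64)&(Y>.28)&(Y<.6)&(Z>.022)&(Z<.05),'tray')
comp(W,(X>.48)&(X<.61)&(Y>.335)&(Y<.52)&(im[...,1]>135),'blank in tray')
comp(W,(Z>.107)&(Z<.13)&(X>.635)&(X<.73)&(abs(Y-.139)<.05),'lever bar')
cv2.imwrite('pics/cz.png',cv2.resize(im[80:340,90:480],None,fx=2,fy=2,interpolation=cv2.INTER_CUBIC))
```

```text
handle [234 219  21  16 179] [0.4779 0.086  0.1167] [477.8  87.1] [26.9 59.8] 29.8
mat [219 200  51  39 854] [0.5333 0.1374 0.0021] [510.3 103.8] [111.6 172.9] 6.2
mat [271 224  10  24 111] [ 0.4438 -0.0035  0.0026] [453.8   2.8] [76.6 29.3] 5.8
mat [221 235  35  23 404] [0.42   0.1266 0.0026] [422.4 123.6] [ 69.1 116.5] 4.6
tray [ 93 179  15  15 108] [0.6242 0.5866 0.0277] [622.9 589.3] [29.2 60.4] 52.7
tray [114 183  64  47 413] [0.5551 0.4458 0.0327] [548.4 425.7] [150.6 204.5] 1.3
blank in tray [128 189  15  36 370] [0.5435 0.4639 0.0156] [548.9 466.7] [ 45.7 118.4] 87.8
blank in tray [154 189  14  35 349] [0.5448 0.3854 0.0095] [551.7 384.4] [115.8  41.4] 0.3
lever bar [221 165  16   4  58] [0.6637 0.1389 0.1166] [664.2 139.4] [47.2 10.7] 89.6
```

View pics/cz.png

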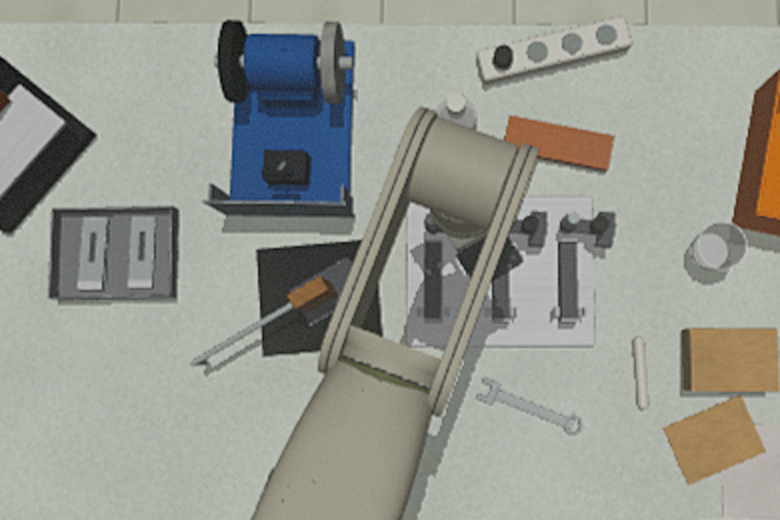

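The final picture shows the lever over at (285,165) and the blanks in the tray at (92,255) and (142,255), with one blank stacked. All nests are empty, and the rod stands in the middle of its mat at (310,293). The robot is clear of everything, so I'll hand in the job.

```bash
python3 -c "
from plant import robot
print(robot.close_job())"
```

```text
the job is handed in; nothing more can be done
None
```

The job is handed in at about 71 s: lever fully off, all three blanks flat in the tray (two of them stacked), and the rod upright in the middle of its mat (put back after it was knocked aside mid-run).

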